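# Get the power supply out from between the bottles

### The job

The white power supply lies in the wooden tray, boxed in by three upright containers. First stand all three containers on the cork mat, then lay the power supply inside the white outline on the blue mat, lengthwise with the outline, and only after that put each container back in the tray on the very ring where it stood. Keep the containers upright and leave the other things on the desk where they are.

Things in the scene. Friction and masses are not known exactly. Their poses are not given: they have to be found in the camera images.
- dispenser: white pump dispenser bottle with a blue collar and a small white push cup on top; round, 60 mm diameter up to 99 mm above its underside, blue collar 38 mm diameter from 99 to 112 mm, total height 129 mm, about 0.16 kg. Origin: centre of its underside, z up. Loose; stands on one of the three rings of the tray.
- spray_can: dark blue round spray can, 49 mm diameter up to 102 mm above its underside, 46 mm above that, total height 161 mm, about 0.2 kg. Origin: centre of its underside, z up. Loose; stands on one of the three rings.
- water_bottle: clear small water bottle with blue label and yellow cap; round, 56 mm diameter up to 134 mm above its underside, then a cap of 31 mm diameter from 147 to 160 mm and a 20 mm spout, total height 176 mm, about 0.22 kg. Origin: centre of its underside, z up. Loose; stands on one of the three rings.
- power_brick: white mains power supply, 49 mm (own x) by 101 mm (own y) by 30 mm high, about 0.18 kg; the last 12 mm at its -y end are a thin cable stub, the solid case runs from y = -38 to +50 mm. Origin: centre of its underside, z up. Loose; lies in mid-tray, own y along the tray's y. Grasp across its 48 mm width; the containers stand only 8 to 14 mm from its long sides.
- tray: low wooden tray, fixed, 220 mm (own x) by 200 mm (own y); floor 6 mm and rim 12 mm above the desk. Origin: centre of its underside; own -x is the front, towards the robot. Three dark printed rings, 72 mm diameter, at own (x, y) = (-62, 46), (-62, -46) and (62, 0) mm, each with a container (which one varies); power supply near (0, 0).
- side_mat: brown cork mat, fixed, 300 mm (own x) by 140 mm (own y), 4 mm thick, empty: the side area for the containers; anywhere on it where a container's foot stands fully on the mat will do. Origin: centre of its underside, on the desk.
- work_mat: blue mat, fixed, 300 mm (own x) by 140 mm (own y), 4 mm thick, in its middle a white printed rectangle, inside 118 mm (own x) by 68 mm (own y). Origin: centre of its underside, on the desk, below the middle of the rectangle. Tray, cork mat and blue mat lie side by side about 230 mm apart in an order that varies.
- mouse: white computer mouse, 104x60x37 mm, loose bystander on the left. Origin: centre of its underside. Leave alone.
- glue_pot: small yellow glue bottle with red cap, 26 mm diameter, 74 mm high, loose bystander at the back right. Origin: centre of its underside. Leave alone.
- black_tape: roll of black tape lying flat, 58 mm across, 19 mm high, loose bystander at the back right. Origin: centre of its underside. Leave alone.

How it is judged:
By the outcome, as a careful person would: the job done as asked, in the order asked, and still so for the second after the job is handed in, with the robot touching nothing.
It also fails if it takes over 141 s, if anything falls off the work surface, if the arm or the gripper's body presses on something with over 40 N, if the wrist force passes 120 N, or if a joint passes its speed limit or range.

### The arm

A 6-joint arm with a two-finger parallel gripper is mounted at the origin on a cart in front of the work surface, level with it; the furniture and walls round the work are solid. World frame = base frame: x ahead of the robot, y to its left, z up, the work surface at z = 0. Lengths are in m, angles in rad, forces in N, time in s.
With the tool pointing down it reaches from about 0.375 to 0.75 m from the base axis. Payload 9 kg.
Tool frame: the origin (TCP) lies on the front face of the gripper's body, between the roots of the fingers; the fingertips stand 73 mm ahead of it and the grasp point (between the pads) lies 54 mm ahead of it; z points along the fingers, y is the direction in which the jaws open and shut (so a half turn about z gives the same grasp; the last joint's range is limited). The gripper opens to 85 mm and grips with 20 to 120 N. Pads are 22 mm wide; open, the fingers measure 114 mm over their backs; the gripper's body (76 mm by 85 mm) begins 54 mm behind the grasp point. The pads swing forward as they close: fully open they stand 13 mm farther back than shut.
Start: joints at [1.124, 0.104, 0.097, 1.564, 0, 1.353], TCP at [0.136, 0.584, 0.304] pointing down, gripper open.
Joint ranges: [-2.99, 2.99], [-0.84, 1.86], [-1.1, 1.16], [-1.84, 2.11], [-1.51, 1.56], [-3.14, 3.14]. Speed limits (rad/s): [2.22, 2.22, 2.57, 3.14, 3.14, 3.14].

### API

Orientations are given as a unit quaternion [x, y, z, w].
In Python, from workcell import bot gives the robot as it stands. The module is installed in compiled form; this text tells all that it offers.
- The arm moves only by the tool play_rows, never from a script. Its argument "steps" is a list of rows, each an object of numbers: "x", "y", "z": the shift along the tool's x, y, z each as a share of 0.08 m, from -1 to 1; "twist": the turn about the tool's z as a share of 90 degrees, from -1 to 1; "hand": the closure, from 0 (fully open) to 1 (shut). A call has 1 to 5 rows; each row is the pose to reach, as a shift and turn from the pose commanded when the call began, along the tool's axes at that moment; what a row does not reach only later rows make up. A row lasts 1/12 s, in which the tool goes at most 41.7 mm and 7.16 degrees, less where a joint would pass 70% of its speed; a pose out of reach is approached as far as the arm can. A call with a number of a shift or a turn outside -1 to 1 is refused whole. A call with a gripper value outside its range is refused whole. The fingers move at their own pace and stop on an object; "newtons" is the grip in N (left out, the last holds). Time passes only in rows, so rows that repeat a pose let the fingers close. It gives the time, the measured TCP pose, the force and the opening at its end, in the units of the state.
- bot.state(): the state, without advancing time (a new reading comes with each control period).
- bot.capture(name): name is "scene" or "top"; returns a dict with "image" (420x560x3 uint8, red, green, blue), "K" (3x3 intrinsics, pixels), "xyz" and "orientation" of the camera in the world. Camera axes: x right, y down, z forward; pixel columns grow to the right and rows downward; lengths in m; the calibration is good to about 2 mm. A picture is of the moment at which its call begins. There is no depth.
- bot.sign_off(): hands the job in, once; it reports no verdict.
The state is a dict: "t": time; "qpos": joint angles; "qd": joint speeds; "tau": joint torques, N m; "position": TCP position; "eef_rot": TCP orientation; "wrist_force": force on the tool from outside, world axes, zero at the start; "torque": the same for the moment, N m; "gripper_width": finger opening in m.
Only numpy, scipy, OpenCV 4.12 (cv2) and the standard library are available. Lean on these libraries where they do the work, as an engineer would, in place of code of your own. Each camera call takes 0.05 s, during which the arm holds its last target. There are 200 camera calls.

## Working session

There is one attempt and no reset: what is moved stays moved. The work goes in short steps, Python scripts to look and compute and a tool call to move; the robot and the scene stay as the last step left them, time stands still between calls to the robot, and variables do not carry over. Pictures are saved under pics/ and viewed, and the job is handed in when it is done.

Besides the shell and the picture viewer there is one more tool, called as name(argument=value, ...), one argument or row to a line, values as JSON. play_rows: Moves the arm, as the interface text tells. Shift numbers are shares of 0.08 m and turn numbers shares of 90 degrees, none past 1 either way. Its arguments: {"type":"object","properties":{"steps":{"type":"array"},"newtons":{"type":"number"}},"required":["steps"]}

```bash
mkdir -p pics; python3 - <<'E'
from workcell import bot
import cv2
s=bot.state();print({k:(s[k] if not hasattr(s[k],'round') else s[k]) for k in ('t','position','eef_rot','gripper_width')})
for n in('scene','top'):
    c=bot.capture(n);cv2.imwrite(f'pics/{n}0.png',c['image'][:,:,::-1]);print(n,c['K'],c['xyz'],c['orientation'])
E
```

```text
{'t': 0.0, 'position': array([0.13595192, 0.58414665, 0.30308029]), 'eef_rot': array([ 1.14149367e-01,  9.93463354e-01, -6.57819133e-04, -2.31238312e-04]), 'gripper_width': 0.08534714953728233}
scene [[397.88375218   0.         279.00099793]
 [  0.         397.88375218 211.23697366]
 [  0.           0.           1.        ]] [0.97779703 0.82102212 0.90477261] [ 0.22457838  0.9091377  -0.33835789 -0.09245066]
top [[456.48948929   0.         280.03079251]
 [  0.         456.48948929 210.35779754]
 [  0.           0.           1.        ]] [0.45705451 0.15445491 1.24536811] [-0.69588642  0.71539115 -0.04109713  0.04762998]
```

View pics/scene0.png

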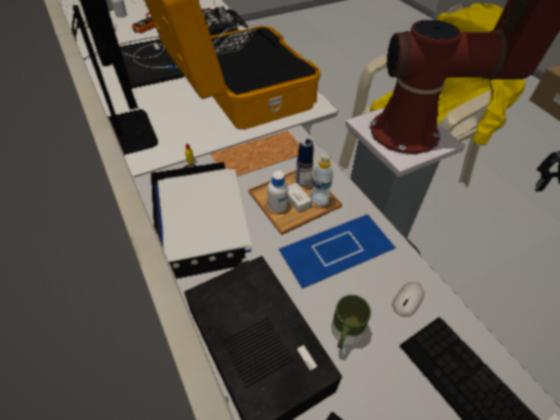

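View pics/top0.png

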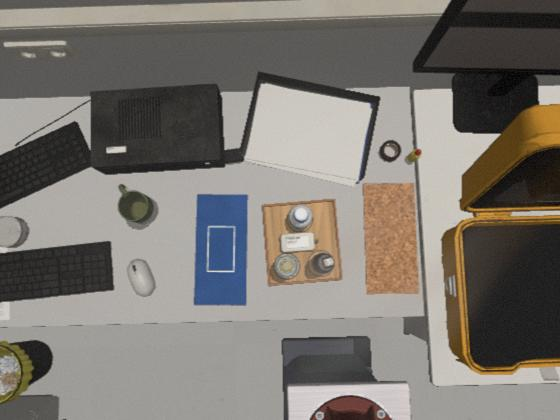

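The top view shows the blue mat at about (221,249), the tray at (302,242) and the cork mat at (390,238). On the tray, the dispenser is at the back (300,217), the water bottle at front-left (287,266) and the spray can at front-right (321,263). Next I'll measure.

```bash
cat > h.py <<'E'
from workcell import bot
import cv2, numpy as np
from scipy.spatial.transform import Rotation as R
def cap(n,f=None):
    c=bot.capture(n)
    if f: cv2.imwrite(f'pics/{f}.png',c['image'][:,:,::-1])
    return c
def ray(c,uv,z):
    uv=np.atleast_2d(np.asarray(uv,float))
    d=R.from_quat(c['orientation']).apply(np.c_[uv,np.ones(len(uv))]@np.linalg.inv(c['K']).T)
    return c['xyz']+d*((z-c['xyz'][2])/d[:,2])[:,None]
def proj(c,p):
    q=R.from_quat(c['orientation']).inv().apply(np.atleast_2d(p)-c['xyz'])@c['K'].T
    return q[:,:2]/q[:,2:]
def crop(c,f,x0,y0,w,h,k):
    cv2.imwrite(f'pics/{f}.png',cv2.resize(c['image'][y0:y0+h,x0:x0+w,::-1],None,fx=k,fy=k,interpolation=cv2.INTER_CUBIC))
def rect(c,mask,z):
    cs,_=cv2.findContours(mask.astype(np.uint8)*255,cv2.RETR_EXTERNAL,cv2.CHAIN_APPROX_NONE)
    k=max(cs,key=cv2.contourArea)[:,0]
    w=ray(c,k,z)[:,:2]
    (cx,cy),(a,b),t=cv2.minAreaRect((w*1000).astype(np.float32))
    return np.round([cx,cy,a,b,t],1)
def st():
    s=bot.state();r=R.from_quat(s['eef_rot'])
    return s,r
E
python3 - <<'E'
from h import *
c=cap('top');s=cap('scene')
crop(c,'tray1',250,185,110,110,5);crop(s,'sc1',200,120,180,140,4)
h=cv2.cvtColor(c['image'],cv2.COLOR_RGB2HSV)
H,S,V=[h[:,:,i].astype(int) for i in range(3)]
X,Y=np.meshgrid(range(560),range(420))
print('blue',rect(c,(H>100)&(H<125)&(S>120)&(X>180)&(X<255)&(Y>180),.004))
print('white',rect(c,(S<90)&(V>140)&(X>202)&(X<240)&(Y>220)&(Y<280),.004))
print('cork',rect(c,(H<20)&(S>80)&(X>355)&(X<425)&(Y>175)&(Y<300),.004))
print('tray',rect(c,(H<25)&(S>70)&(X>255)&(X<350)&(Y>190)&(Y<295),.012))
print('tcp proj',proj(c,[.136,.584,.3]),proj(s,[[.136,.584,.3],[0,0,0]]))
E
```

```text
blue [513.8 327.8 135.2 295.3  88.1]
white [514.5 328.1  77.1 127.5  88. ]
cork [ 531.8 -132.7  138.6  298.3   89.1]
tray [527.  108.5 218.5 198.6   3.2]
tcp proj [[ 72.09048305 437.74377884]] [[565.90892119 186.87800922]
 [404.17269548 131.42120097]]
```

View pics/tray1.png

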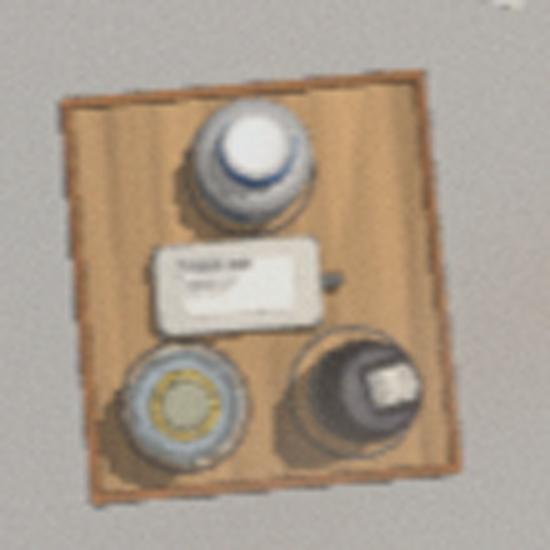

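View pics/sc1.png

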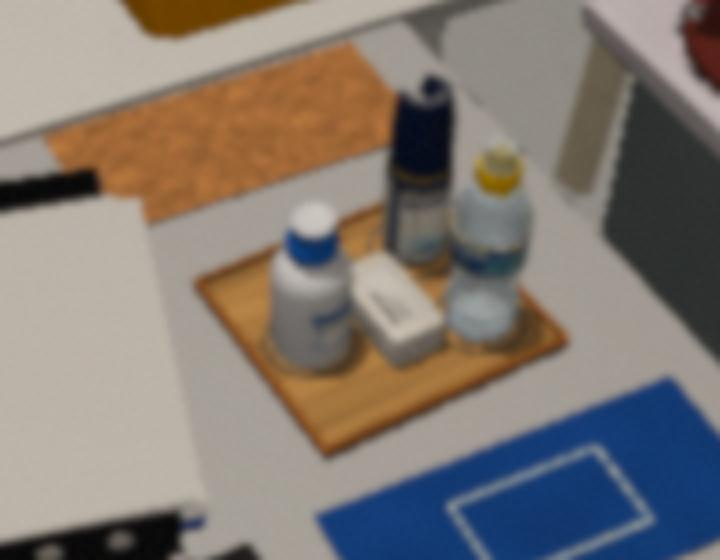

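```bash
python3 - <<'E'
from h import *
c=cap('top');s=cap('scene')
P={'dispenser':(.5889,.112,.135),'bottle':(.4625,.151,.182),'spray':(.4677,.0591,.167)}
for n,p in P.items():
    print(n,'top cam',proj(c,p).round(1),'scene',proj(s,p).round(1))
print(ray(c,[301.4,214.4],.135).round(4),ray(c,[287,266],.182).round(4),ray(c,[327,263],.165).round(4))
def mark(c,f,x0,y0,w,h,k):
    im=cv2.resize(c['image'][y0:y0+h,x0:x0+w,::-1],None,fx=k,fy=k,interpolation=cv2.INTER_CUBIC).copy()
    for p,r,H in((P['dispenser'],.03,.105),(P['bottle'],.028,.14),(P['spray'],.023,.167)):
        a=np.linspace(0,6.28,40)
        for z,rr in((.006,.036),(H,r)):
            q=(proj(c,np.c_[p[0]+rr*np.cos(a),p[1]+rr*np.sin(a),z+0*a])-[x0-.5,y0-.5])*k
            cv2.polylines(im,[q.astype(np.int32)],True,(0,0,255) if z>.01 else (0,255,0),1)
    cv2.imwrite(f'pics/{f}.png',im)
mark(c,'m1',250,185,110,110,5);mark(s,'m2',240,130,110,110,5)
E
```

```text
dispenser top cam [[300.9 213.2]] scene [[277.8 174. ]]
bottle top cam [[286.5 265.5]] scene [[325.3 155.8]]
spray top cam [[325.6 262.2]] scene [[306.3 141.6]]
[[0.5859 0.1108 0.135 ]] [[0.4613 0.1499 0.182 ]] [[0.4659 0.0557 0.165 ]]
```

View pics/m1.png

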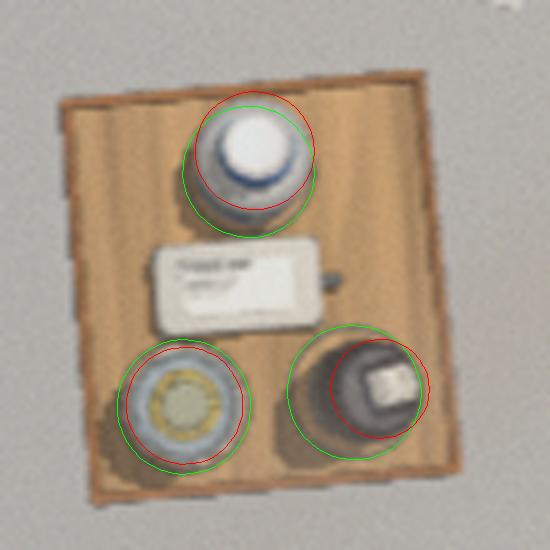

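View pics/m2.png

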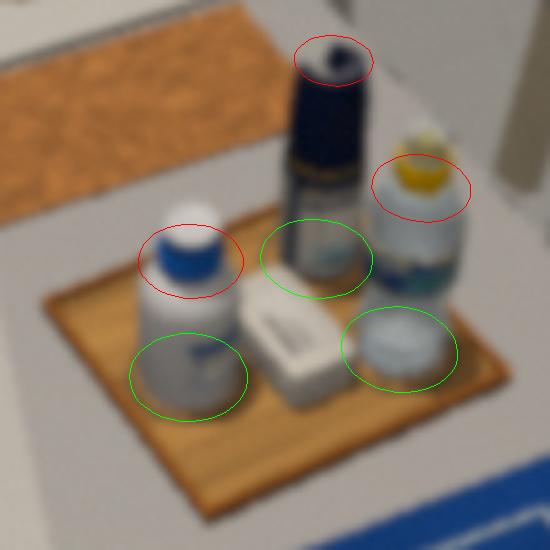

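Each container's image agrees with the ring predictions to about 3 mm. I'll start by turning the tool.

play_rows(
  steps=[
    {"x": -1, "y": -1, "twist": 0.398, "hand": 0},
    {"x": -1, "y": -1, "twist": 0.398, "hand": 0},
    {"x": -1, "y": -1, "twist": 0.398, "hand": 0},
    {"x": -1, "y": -1, "twist": 0.398, "hand": 0},
    {"x": -1, "y": -1, "twist": 0.398, "hand": 0},
  ],
)

```text
invalid input
```

play_rows(
  steps=[
    {"x": -1, "y": -1, "z": 0, "twist": 0.398, "hand": 0},
    {"x": -1, "y": -1, "z": 0, "twist": 0.398, "hand": 0},
    {"x": -1, "y": -1, "z": 0, "twist": 0.398, "hand": 0},
    {"x": -1, "y": -1, "z": 0, "twist": 0.398, "hand": 0},
    {"x": -1, "y": -1, "z": 0, "twist": 0.398, "hand": 0},
  ],
  newtons=30,
)

```text
t: 0.72
position: [0.1968, 0.4872, 0.3042]
eef_rot: [0.418, 0.908, 0.0, 0.0]
wrist_force: [-0.2, 0.0, 0.3]
gripper_width: 0.0856
```

play_rows(
  steps=[
    {"x": -1, "y": -0.15, "z": 0, "twist": 0.398, "hand": 0},
    {"x": -1, "y": -0.15, "z": 0, "twist": 0.398, "hand": 0},
    {"x": -1, "y": -0.15, "z": 0, "twist": 0.398, "hand": 0},
    {"x": -1, "y": -0.15, "z": 0, "twist": 0.398, "hand": 0},
    {"x": -1, "y": -0.15, "z": 0, "twist": 0.398, "hand": 0},
  ],
)

```text
t: 1.13
position: [0.2399, 0.4196, 0.3041]
eef_rot: [0.677, 0.736, 0.0, -0.0]
wrist_force: [-0.7, -0.5, -0.1]
gripper_width: 0.0853
```

play_rows(
  steps=[
    {"x": -1, "y": 1, "z": 0, "twist": 0.055, "hand": 0},
    {"x": -1, "y": 1, "z": 0, "twist": 0.055, "hand": 0},
    {"x": -1, "y": 1, "z": 0, "twist": 0.055, "hand": 0},
    {"x": -1, "y": 1, "z": 0, "twist": 0.055, "hand": 0},
  ],
)

```text
t: 1.47
position: [0.3296, 0.3451, 0.3037]
eef_rot: [0.707, 0.708, 0.0, 0.001]
wrist_force: [-0.4, 0.1, -0.8]
gripper_width: 0.0857
```

play_rows(
  steps=[
    {"x": -1, "y": 0.86, "z": 0, "twist": 0, "hand": 0},
    {"x": -1, "y": 0.86, "z": 0, "twist": 0, "hand": 0},
    {"x": -1, "y": 0.86, "z": 0, "twist": 0, "hand": 0},
  ],
)

```text
t: 1.72
position: [0.3972, 0.2662, 0.3039]
eef_rot: [0.705, 0.709, 0.0, 0.0]
wrist_force: [0.4, -0.0, -0.4]
gripper_width: 0.0855
```

play_rows(
  steps=[
    {"x": -1, "y": 0.86, "z": 0, "twist": 0, "hand": 0},
    {"x": -1, "y": 0.86, "z": 0, "twist": 0, "hand": 0},
    {"x": -1, "y": 0.86, "z": 0, "twist": 0, "hand": 0},
  ],
)

```text
t: 1.97
position: [0.4668, 0.186, 0.3038]
eef_rot: [0.706, 0.708, 0.0, 0.0]
wrist_force: [-0.5, 1.5, 0.6]
gripper_width: 0.085
```

play_rows(
  steps=[
    {"x": -1, "y": 0, "z": 0, "twist": 0, "hand": 0},
    {"x": -1, "y": 0, "z": 0, "twist": 0, "hand": 0},
  ],
)

```text
t: 2.13
position: [0.4655, 0.1075, 0.3035]
eef_rot: [0.705, 0.709, -0.0, -0.0]
wrist_force: [0.2, -0.5, -0.1]
gripper_width: 0.0852
```

play_rows(
  steps=[
    {"x": -0.58, "y": 0, "z": 0.5, "twist": 0, "hand": 0},
    {"x": -0.58, "y": 0, "z": 0.5, "twist": 0, "hand": 0},
    {"x": -0.58, "y": 0, "z": 0.5, "twist": 0, "hand": 0},
    {"x": -0.58, "y": 0, "z": 0.5, "twist": 0, "hand": 0},
  ],
)

```text
t: 2.47
position: [0.4652, 0.0619, 0.2634]
eef_rot: [0.706, 0.708, -0.0, -0.001]
wrist_force: [0.9, -0.7, -0.3]
gripper_width: 0.0853
```

play_rows(
  steps=[
    {"x": -0.04, "y": 0.02, "z": 0.5, "twist": 0, "hand": 0},
    {"x": -0.04, "y": 0.02, "z": 1, "twist": 0, "hand": 0},
    {"x": -0.04, "y": 0.02, "z": 1, "twist": 0, "hand": 0},
    {"x": -0.04, "y": 0.02, "z": 1, "twist": 0, "hand": 0},
  ],
)

```text
t: 2.8
position: [0.4663, 0.0602, 0.1836]
eef_rot: [0.705, 0.71, -0.001, -0.001]
wrist_force: [-0.3, -0.1, 0.2]
gripper_width: 0.0854
```

```bash
python3 - <<'E'
from h import *
crop(cap('scene'),'s3',220,60,200,150,4)
E
```

```text
(no output)
```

View pics/s3.png

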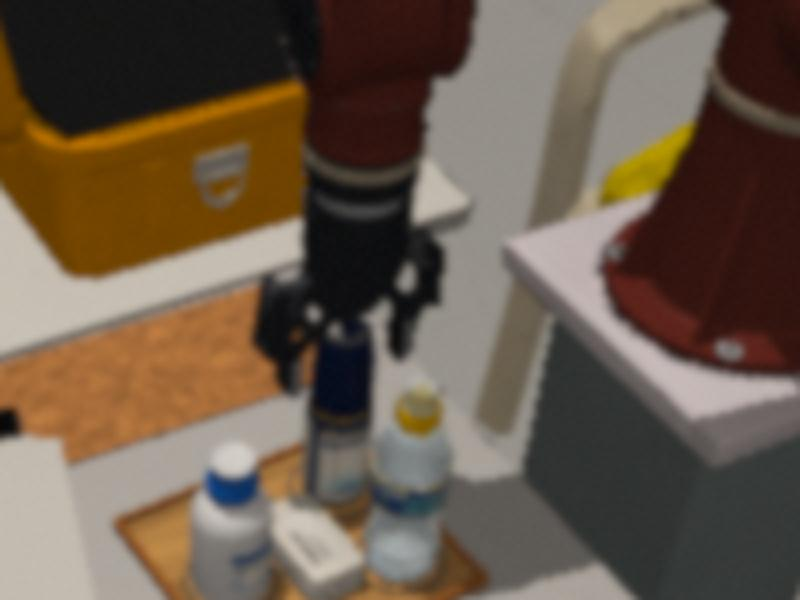

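The can sits between the fingers, centred, at crop (340,370), with the body just clear of its top. Closing.

play_rows(
  steps=[
    {"x": 0, "y": 0, "z": 0, "twist": 0, "hand": 0.6},
    {"x": 0, "y": 0, "z": 0, "twist": 0, "hand": 1},
    {"x": 0, "y": 0, "z": 0, "twist": 0, "hand": 1},
    {"x": 0, "y": 0, "z": 0, "twist": 0, "hand": 1},
    {"x": 0, "y": 0, "z": 0, "twist": 0, "hand": 1},
  ],
  newtons=40,
)

```text
t: 3.27
position: [0.4681, 0.0589, 0.1861]
eef_rot: [0.705, 0.709, 0.001, 0.001]
wrist_force: [-2.4, 0.1, 9.0]
gripper_width: 0.0446
```

play_rows(
  steps=[
    {"x": 0, "y": 0, "z": 0, "twist": 0, "hand": 1},
    {"x": 0, "y": 0, "z": 0, "twist": 0, "hand": 1},
    {"x": 0, "y": 0, "z": 0, "twist": 0, "hand": 1},
    {"x": 0, "y": 0, "z": 0, "twist": 0, "hand": 1},
  ],
)

```text
t: 3.6
position: [0.4681, 0.0589, 0.1861]
eef_rot: [0.705, 0.709, 0.001, 0.001]
wrist_force: [-1.5, -0.4, 9.1]
gripper_width: 0.0446
```

play_rows(
  steps=[
    {"x": 0, "y": 0, "z": -0.2, "twist": 0, "hand": 1},
    {"x": 0, "y": 0, "z": -0.5, "twist": 0, "hand": 1},
    {"x": 0, "y": 0, "z": -0.8, "twist": 0, "hand": 1},
    {"x": 0, "y": 0, "z": -0.8, "twist": 0, "hand": 1},
  ],
)

```text
t: 3.93
position: [0.4689, 0.0588, 0.2532]
eef_rot: [0.705, 0.709, 0.002, 0.003]
wrist_force: [0.2, -0.0, -0.9]
gripper_width: 0.0449
```

```bash
python3 - <<'E'
from h import *
crop(cap('scene'),'s4',220,60,200,150,4);s=bot.state();print(s['position'],s['wrist_force'],s['gripper_width'])
E
```

```text
[0.46853054 0.05880641 0.25088047] [ 0.611192    0.19051503 -1.55844312] 0.04444751983670801
```

View pics/s4.png

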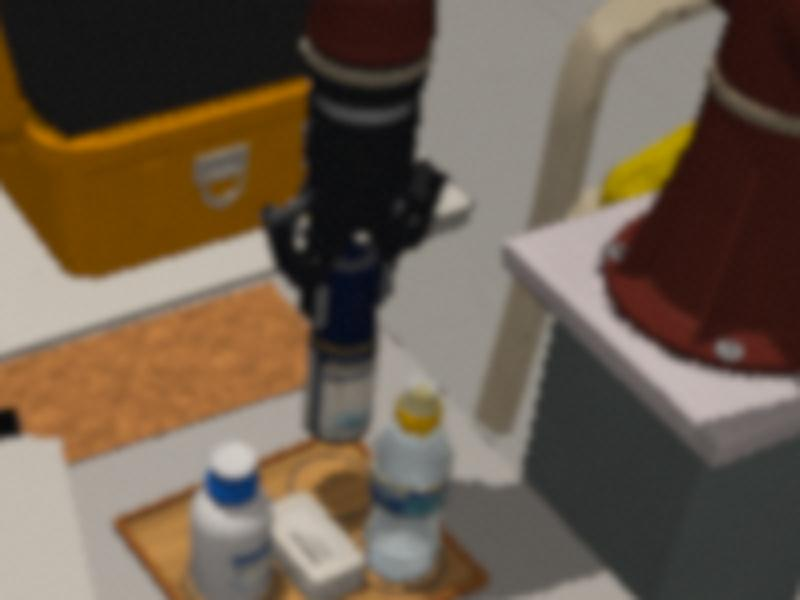

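play_rows(
  steps=[
    {"x": -0.5, "y": 0, "z": 0, "twist": 0, "hand": 1},
    {"x": -1, "y": -0.3, "z": 0, "twist": 0, "hand": 1},
    {"x": -1, "y": -0.3, "z": 0, "twist": 0, "hand": 1},
  ],
)

```text
t: 4.23
position: [0.4418, -0.0246, 0.2468]
eef_rot: [0.706, 0.708, -0.001, -0.001]
wrist_force: [0.0, 0.5, -1.4]
gripper_width: 0.0448
```

play_rows(
  steps=[
    {"x": -0.5, "y": -0.15, "z": 0, "twist": 0, "hand": 1},
    {"x": -1, "y": -0.3, "z": 0, "twist": 0, "hand": 1},
    {"x": -1, "y": -0.3, "z": 0, "twist": 0, "hand": 1},
  ],
)

```text
t: 4.48
position: [0.4184, -0.1067, 0.247]
eef_rot: [0.707, 0.707, -0.001, 0.0]
wrist_force: [0.5, 1.2, -1.8]
gripper_width: 0.0446
```

play_rows(
  steps=[
    {"x": -0.36, "y": 0, "z": 0.3, "twist": 0, "hand": 1},
    {"x": -0.36, "y": 0, "z": 0.6, "twist": 0, "hand": 1},
    {"x": -0.36, "y": 0, "z": 0.72, "twist": 0, "hand": 1},
    {"x": -0.36, "y": 0, "z": 0.72, "twist": 0, "hand": 1},
  ],
)

```text
t: 4.82
position: [0.4188, -0.1291, 0.1873]
eef_rot: [0.705, 0.709, -0.0, -0.003]
wrist_force: [-1.5, -0.9, -1.5]
gripper_width: 0.0447
```

play_rows(
  steps=[
    {"x": 0, "y": 0, "z": 0.06, "twist": 0, "hand": 1},
    {"x": 0, "y": 0, "z": 0.09, "twist": 0, "hand": 1},
    {"x": 0, "y": 0, "z": 0.09, "twist": 0, "hand": 1},
  ],
)

```text
t: 5.07
position: [0.4209, -0.1299, 0.1844]
eef_rot: [0.705, 0.709, 0.0, 0.001]
wrist_force: [-0.8, -0.3, -0.9]
gripper_width: 0.0449
```

play_rows(
  steps=[
    {"x": 0, "y": 0, "z": 0.02, "twist": 0, "hand": 1},
    {"x": 0, "y": 0, "z": 0.03, "twist": 0, "hand": 1},
    {"x": 0, "y": 0, "z": 0.03, "twist": 0, "hand": 1},
  ],
)

```text
t: 5.32
position: [0.4212, -0.1304, 0.1841]
eef_rot: [0.705, 0.709, -0.0, 0.002]
wrist_force: [-7.0, 1.0, 20.1]
gripper_width: 0.0448
```

play_rows(
  steps=[
    {"x": 0, "y": 0, "z": -0.02, "twist": 0, "hand": 1},
    {"x": 0, "y": 0, "z": -0.02, "twist": 0, "hand": 0.3},
    {"x": 0, "y": 0, "z": -0.02, "twist": 0, "hand": 0},
    {"x": 0, "y": 0, "z": -0.02, "twist": 0, "hand": 0},
    {"x": 0, "y": 0, "z": -0.02, "twist": 0, "hand": 0},
  ],
)

```text
t: 5.73
position: [0.4203, -0.1299, 0.1822]
eef_rot: [0.705, 0.709, 0.0, -0.0]
wrist_force: [0.3, -0.4, -0.8]
gripper_width: 0.0853
```

play_rows(
  steps=[
    {"x": 0, "y": 0, "z": -0.3, "twist": 0, "hand": 0},
    {"x": 0, "y": 0, "z": -0.8, "twist": 0, "hand": 0},
    {"x": 0, "y": 0, "z": -1, "twist": 0, "hand": 0},
    {"x": 0, "y": 0, "z": -1, "twist": 0, "hand": 0},
  ],
)

```text
t: 6.07
position: [0.4215, -0.1308, 0.2665]
eef_rot: [0.705, 0.709, 0.001, 0.003]
wrist_force: [-0.1, -0.2, -0.2]
gripper_width: 0.0856
```

```bash
python3 - <<'E'
from h import *
crop(cap('scene'),'s5',220,60,200,150,4);s=bot.state();print(s['position'],s['wrist_force'],s['gripper_width'])
E
```

```text
[ 0.42104967 -0.130525    0.26421034] [ 0.86383018 -0.88177078 -0.46005253] 0.08546724418472505
```

View pics/s5.png

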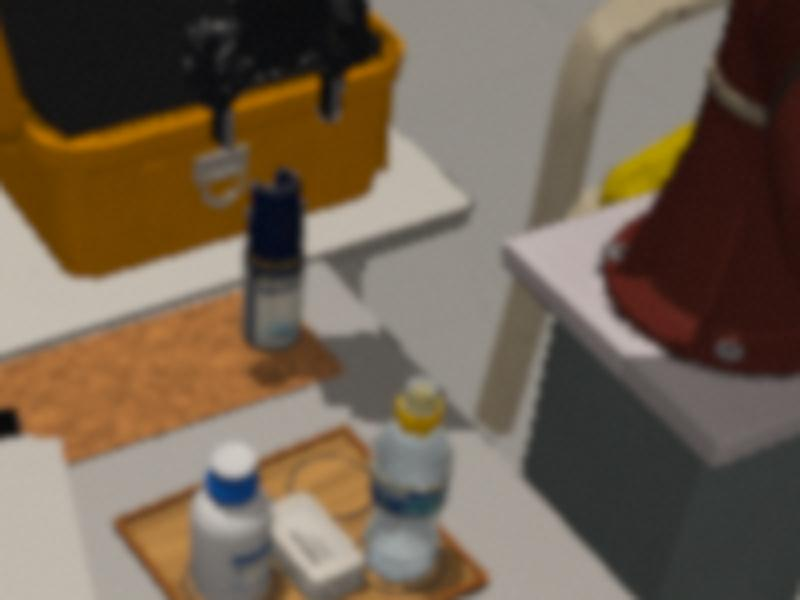

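play_rows(
  steps=[
    {"x": 1, "y": 0, "z": -0.2, "twist": 0, "hand": 0},
    {"x": 1, "y": 0, "z": -0.2, "twist": 0, "hand": 0},
    {"x": 1, "y": 0, "z": -0.2, "twist": 0, "hand": 0},
  ],
)

```text
t: 6.37
position: [0.4194, -0.0454, 0.2786]
eef_rot: [0.704, 0.71, 0.001, -0.001]
wrist_force: [0.0, -1.2, -0.3]
gripper_width: 0.0855
```

play_rows(
  steps=[
    {"x": 1, "y": 0.5, "z": 0, "twist": 0, "hand": 0},
    {"x": 1, "y": 0.5, "z": 0, "twist": 0, "hand": 0},
    {"x": 1, "y": 0.5, "z": 0, "twist": 0, "hand": 0},
  ],
)

```text
t: 6.62
position: [0.4602, 0.0345, 0.2769]
eef_rot: [0.704, 0.71, 0.0, -0.001]
wrist_force: [-0.9, -0.8, 0.1]
gripper_width: 0.0854
```

play_rows(
  steps=[
    {"x": 1, "y": 0, "z": 0, "twist": 0, "hand": 0},
    {"x": 1, "y": 0, "z": 0, "twist": 0, "hand": 0},
    {"x": 1, "y": 0, "z": 0, "twist": 0, "hand": 0},
  ],
)

```text
t: 6.87
position: [0.4578, 0.1152, 0.277]
eef_rot: [0.703, 0.711, -0.0, -0.001]
wrist_force: [0.9, -0.2, 0.3]
gripper_width: 0.0853
```

play_rows(
  steps=[
    {"x": 0.5, "y": 0, "z": 0, "twist": 0, "hand": 0},
    {"x": 0.5, "y": 0, "z": 0, "twist": 0, "hand": 0},
    {"x": 0.5, "y": 0, "z": 0.2, "twist": 0, "hand": 0},
    {"x": 0.5, "y": 0, "z": 0.2, "twist": 0, "hand": 0},
  ],
)

```text
t: 7.2
position: [0.4575, 0.1505, 0.2591]
eef_rot: [0.705, 0.71, -0.002, -0.001]
wrist_force: [-0.8, 0.3, -0.9]
gripper_width: 0.0854
```

play_rows(
  steps=[
    {"x": 0, "y": 0.05, "z": 0.4, "twist": 0, "hand": 0},
    {"x": 0, "y": 0.05, "z": 0.8, "twist": 0, "hand": 0},
    {"x": 0, "y": 0.05, "z": 0.91, "twist": 0, "hand": 0},
    {"x": 0, "y": 0.05, "z": 0.91, "twist": 0, "hand": 0},
  ],
)

```text
t: 7.53
position: [0.4609, 0.1497, 0.1867]
eef_rot: [0.705, 0.709, -0.002, -0.002]
wrist_force: [-0.6, -0.1, -0.7]
gripper_width: 0.0855
```

```bash
python3 - <<'E'
from h import *
crop(cap('scene'),'s6',240,80,160,130,5);s=bot.state();print(s['position'],s['wrist_force'],s['gripper_width'])
E
```

```text
[0.4619423  0.14978971 0.18901411] [-0.79945351 -0.40259637  0.05096563] 0.08554100294602349
```

View pics/s6.png

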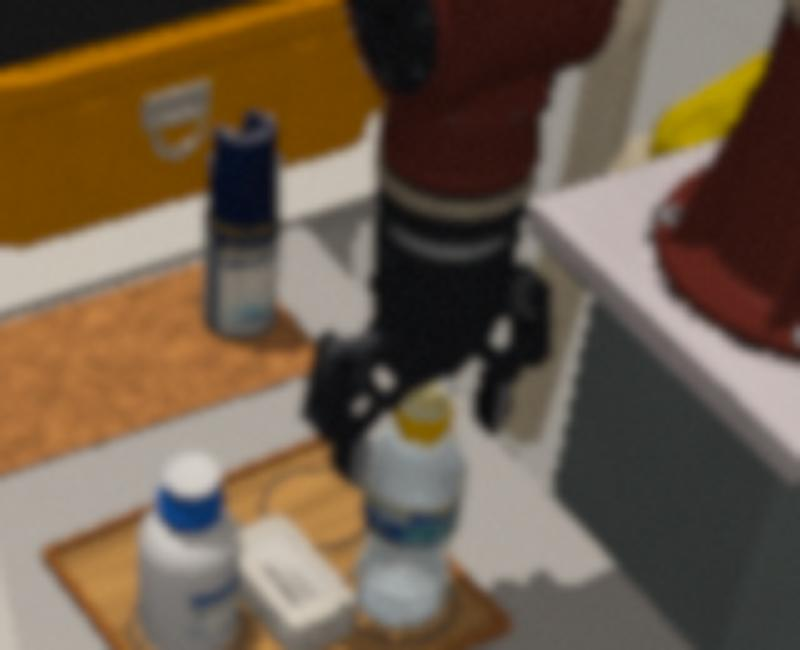

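play_rows(
  steps=[
    {"x": 0, "y": 0, "z": 0.02, "twist": 0, "hand": 0.4},
    {"x": 0, "y": 0, "z": 0.02, "twist": 0, "hand": 1},
    {"x": 0, "y": 0, "z": 0.02, "twist": 0, "hand": 1},
    {"x": 0, "y": 0, "z": 0.02, "twist": 0, "hand": 1},
    {"x": 0, "y": 0, "z": 0.02, "twist": 0, "hand": 1},
  ],
)

```text
t: 8.0
position: [0.4634, 0.1502, 0.19]
eef_rot: [0.705, 0.709, 0.001, 0.001]
wrist_force: [-2.3, 0.2, 6.4]
gripper_width: 0.0521
```

play_rows(
  steps=[
    {"x": 0, "y": 0, "z": -0.1, "twist": 0, "hand": 1},
    {"x": 0, "y": 0, "z": -0.4, "twist": 0, "hand": 1},
    {"x": 0, "y": 0, "z": -0.8, "twist": 0, "hand": 1},
    {"x": 0, "y": 0, "z": -0.8, "twist": 0, "hand": 1},
  ],
)

```text
t: 8.33
position: [0.4646, 0.1503, 0.2586]
eef_rot: [0.705, 0.709, 0.003, 0.003]
wrist_force: [0.5, -0.8, -1.3]
gripper_width: 0.0517
```

```bash
python3 - <<'E'
from h import *
crop(cap('scene'),'s7',240,80,160,130,5);s=bot.state();print(s['position'],s['wrist_force'],s['gripper_width'])
E
```

```text
[0.46432172 0.15027994 0.25607604] [-0.10595003 -0.2918361  -2.73438537] 0.05236597283425573
```

View pics/s7.png

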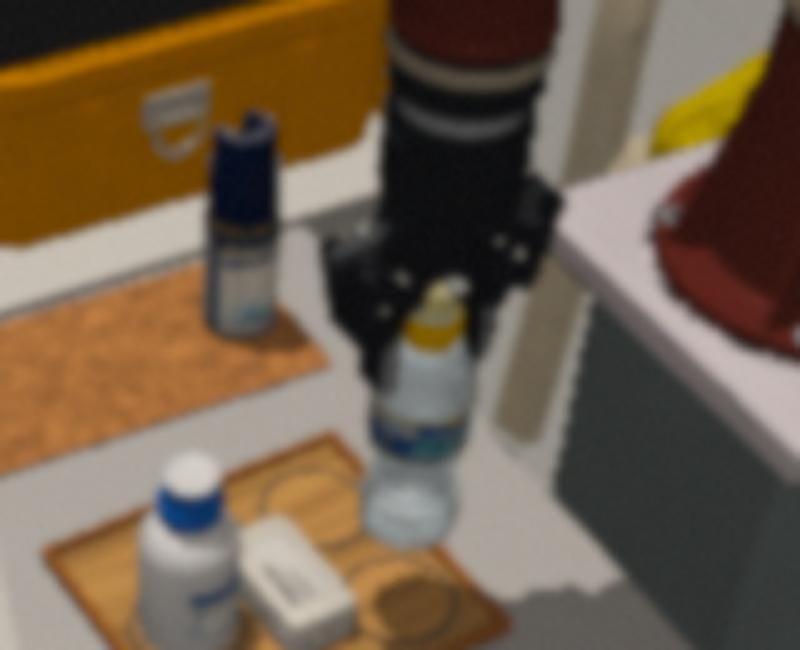

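play_rows(
  steps=[
    {"x": -0.4, "y": 0, "z": 0, "twist": 0, "hand": 1},
    {"x": -0.8, "y": 0, "z": 0, "twist": 0, "hand": 1},
    {"x": -1, "y": 0, "z": 0, "twist": 0, "hand": 1},
  ],
)

```text
t: 8.63
position: [0.4629, 0.0682, 0.2515]
eef_rot: [0.705, 0.709, -0.0, 0.0]
wrist_force: [0.0, -1.4, -2.6]
gripper_width: 0.0509
```

play_rows(
  steps=[
    {"x": -0.4, "y": 0.1, "z": 0, "twist": 0, "hand": 1},
    {"x": -0.8, "y": 0.2, "z": 0, "twist": 0, "hand": 1},
    {"x": -1, "y": 0.3, "z": 0, "twist": 0, "hand": 1},
  ],
)

```text
t: 8.88
position: [0.4876, -0.0124, 0.2515]
eef_rot: [0.706, 0.709, -0.0, 0.0]
wrist_force: [0.6, -0.2, -2.7]
gripper_width: 0.0505
```

play_rows(
  steps=[
    {"x": -0.4, "y": 0.3, "z": 0, "twist": 0, "hand": 1},
    {"x": -0.8, "y": 0.52, "z": 0, "twist": 0, "hand": 1},
    {"x": -1, "y": 0.52, "z": 0, "twist": 0, "hand": 1},
  ],
)

```text
t: 9.13
position: [0.5314, -0.0928, 0.2508]
eef_rot: [0.706, 0.708, -0.0, 0.0]
wrist_force: [0.3, -0.4, -1.9]
gripper_width: 0.049
```

play_rows(
  steps=[
    {"x": -0.3, "y": 0, "z": 0.1, "twist": 0, "hand": 1},
    {"x": -0.5, "y": 0, "z": 0.4, "twist": 0, "hand": 1},
    {"x": -0.5, "y": 0, "z": 0.74, "twist": 0, "hand": 1},
    {"x": -0.5, "y": 0, "z": 0.74, "twist": 0, "hand": 1},
  ],
)

```text
t: 9.47
position: [0.5298, -0.1311, 0.1908]
eef_rot: [0.706, 0.708, -0.0, 0.0]
wrist_force: [-0.3, 1.2, -1.7]
gripper_width: 0.0494
```

```bash
python3 - <<'E'
from h import *
crop(cap('scene'),'s8',220,60,160,130,5);s=bot.state();print(s['position'],s['wrist_force'],s['gripper_width'])
E
```

```text
[ 0.52939894 -0.13010117  0.1913602 ] [-0.36567396 -0.09246888 -3.7333557 ] 0.04918232779405486
```

View pics/s8.png

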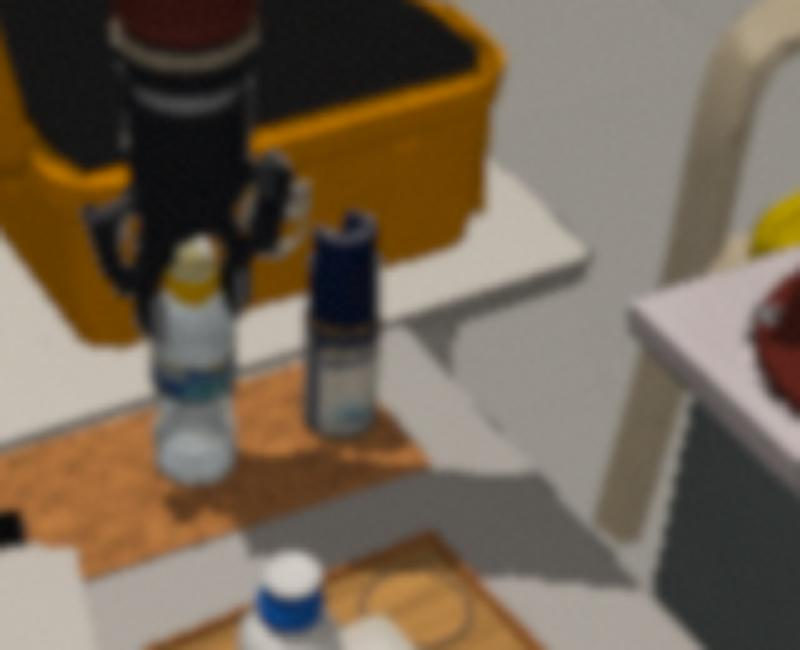

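play_rows(
  steps=[
    {"x": 0, "y": 0, "z": 0.03, "twist": 0, "hand": 1},
    {"x": 0, "y": 0, "z": 0.05, "twist": 0, "hand": 1},
    {"x": 0, "y": 0, "z": 0.05, "twist": 0, "hand": 1},
  ],
)

```text
t: 9.77
position: [0.5299, -0.1295, 0.1891]
eef_rot: [0.705, 0.709, -0.0, 0.0]
wrist_force: [-1.2, -0.5, 2.1]
gripper_width: 0.0494
```

play_rows(
  steps=[
    {"x": 0, "y": 0, "z": 0.02, "twist": 0, "hand": 1},
    {"x": 0, "y": 0, "z": 0.03, "twist": 0, "hand": 1},
  ],
)

```text
t: 9.93
position: [0.5302, -0.1302, 0.1888]
eef_rot: [0.705, 0.709, -0.001, 0.002]
wrist_force: [-7.7, -2.1, 22.6]
gripper_width: 0.0492
```

play_rows(
  steps=[
    {"x": 0, "y": 0, "z": -0.03, "twist": 0, "hand": 0.6},
    {"x": 0, "y": 0, "z": -0.03, "twist": 0, "hand": 0.2},
    {"x": 0, "y": 0, "z": -0.03, "twist": 0, "hand": 0},
    {"x": 0, "y": 0, "z": -0.03, "twist": 0, "hand": 0},
    {"x": 0, "y": 0, "z": -0.03, "twist": 0, "hand": 0},
  ],
)

```text
t: 10.35
position: [0.5298, -0.1292, 0.1884]
eef_rot: [0.705, 0.709, 0.0, -0.0]
wrist_force: [0.3, 0.9, 0.7]
gripper_width: 0.0856
```

play_rows(
  steps=[
    {"x": 0, "y": 0, "z": -0.3, "twist": 0, "hand": 0},
    {"x": 0, "y": 0, "z": -0.8, "twist": 0, "hand": 0},
    {"x": 0, "y": 0, "z": -1, "twist": 0, "hand": 0},
    {"x": 0, "y": 0, "z": -1, "twist": 0, "hand": 0},
  ],
)

```text
t: 10.68
position: [0.5313, -0.1301, 0.2734]
eef_rot: [0.705, 0.709, 0.001, 0.003]
wrist_force: [0.5, -0.3, 0.9]
gripper_width: 0.0856
```

```bash
python3 - <<'E'
from h import *
crop(cap('scene'),'s9',220,60,160,130,5);s=bot.state();print(s['position'],s['eef_rot'],s['wrist_force'],s['gripper_width'])
c=cap('top');crop(c,'t9',250,175,180,130,4)
E
```

```text
[ 0.53078782 -0.12983873  0.27093445] [7.05095456e-01 7.09109803e-01 6.64482529e-04 1.80105176e-03] [-0.51750171  0.01008789 -0.4504655 ] 0.08527956396445646
```

View pics/s9.png

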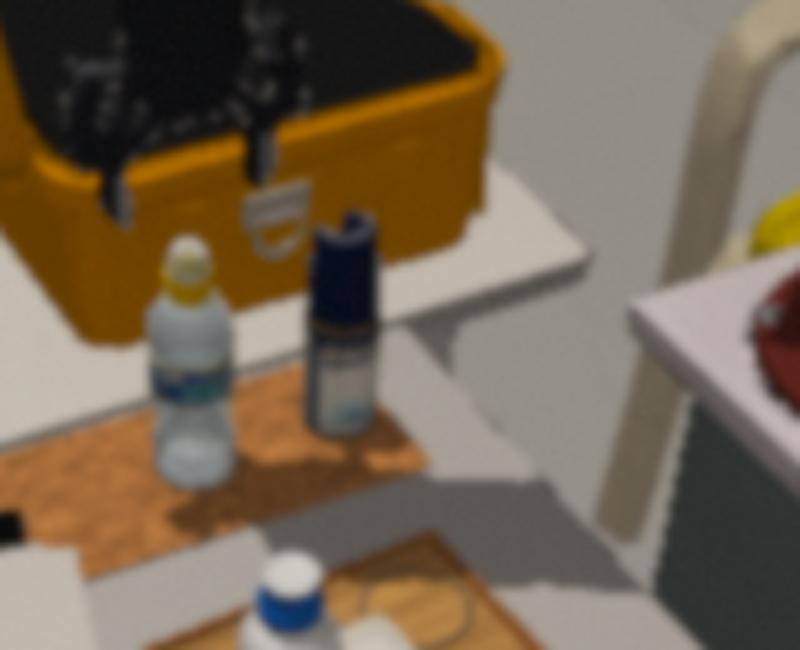

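View pics/t9.png

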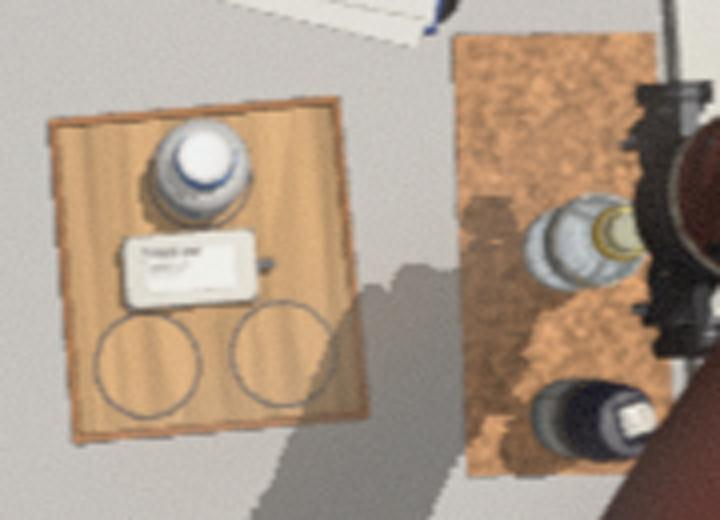

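play_rows(
  steps=[
    {"x": 1, "y": 0, "z": 0, "twist": 0, "hand": 0},
    {"x": 1, "y": 0, "z": 0, "twist": 0, "hand": 0},
    {"x": 1, "y": 0, "z": 0, "twist": 0, "hand": 0},
  ],
)

```text
t: 11.03
position: [0.5284, -0.0444, 0.2671]
eef_rot: [0.704, 0.71, 0.0, -0.002]
wrist_force: [-0.8, -0.1, -0.6]
gripper_width: 0.0856
```

play_rows(
  steps=[
    {"x": 1, "y": 0.69, "z": 0, "twist": 0, "hand": 0},
    {"x": 1, "y": 0.69, "z": 0, "twist": 0, "hand": 0},
    {"x": 1, "y": 0.69, "z": 0, "twist": 0, "hand": 0},
  ],
)

```text
t: 11.28
position: [0.5851, 0.0345, 0.2666]
eef_rot: [0.704, 0.71, 0.0, -0.001]
wrist_force: [0.2, -0.1, 0.7]
gripper_width: 0.0855
```

play_rows(
  steps=[
    {"x": 1, "y": 0, "z": 0, "twist": 0, "hand": 0},
    {"x": 1, "y": 0, "z": 0, "twist": 0, "hand": 0},
    {"x": 1, "y": 0, "z": 0.4, "twist": 0, "hand": 0},
    {"x": 1, "y": 0, "z": 0.7, "twist": 0, "hand": 0},
    {"x": 1, "y": 0, "z": 0.7, "twist": 0, "hand": 0},
  ],
)

```text
t: 11.7
position: [0.5806, 0.1119, 0.2057]
eef_rot: [0.705, 0.71, -0.003, -0.004]
wrist_force: [-0.9, -0.7, -1.6]
gripper_width: 0.0855
```

play_rows(
  steps=[
    {"x": 0, "y": 0.06, "z": 0.1, "twist": 0, "hand": 0},
    {"x": 0, "y": 0.06, "z": 0.5, "twist": 0, "hand": 0},
    {"x": 0, "y": 0.06, "z": 0.8, "twist": 0, "hand": 0},
    {"x": 0, "y": 0.06, "z": 0.8, "twist": 0, "hand": 0},
  ],
)

```text
t: 12.03
position: [0.5867, 0.1103, 0.1444]
eef_rot: [0.705, 0.709, -0.002, -0.002]
wrist_force: [-0.9, 1.1, -2.1]
gripper_width: 0.0851
```

```bash
python3 - <<'E'
from h import *
crop(cap('scene'),'s10',200,80,160,130,5);s=bot.state();print(s['position'],s['wrist_force'],s['gripper_width'])
E
```

```text
[0.58757257 0.1104202  0.14713628] [-0.27778114  0.86482645 -0.02240197] 0.08551873798191285
```

View pics/s10.png

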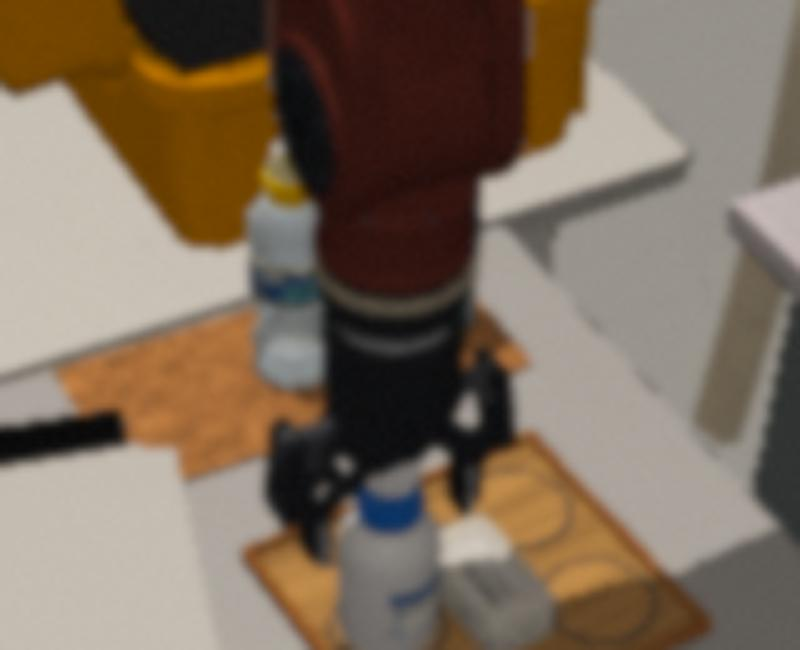

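play_rows(
  steps=[
    {"x": 0, "y": 0, "z": 0.08, "twist": 0, "hand": 0.1},
    {"x": 0, "y": 0, "z": 0.08, "twist": 0, "hand": 0.6},
    {"x": 0, "y": 0, "z": 0.08, "twist": 0, "hand": 1},
    {"x": 0, "y": 0, "z": 0.08, "twist": 0, "hand": 1},
    {"x": 0, "y": 0, "z": 0.08, "twist": 0, "hand": 1},
  ],
)

```text
t: 12.5
position: [0.5894, 0.1108, 0.1444]
eef_rot: [0.705, 0.709, 0.001, 0.001]
wrist_force: [-2.9, -0.9, 6.9]
gripper_width: 0.0568
```

play_rows(
  steps=[
    {"x": 0, "y": 0, "z": 0, "twist": 0, "hand": 1},
    {"x": 0, "y": 0, "z": -0.4, "twist": 0, "hand": 1},
    {"x": 0, "y": 0, "z": -0.8, "twist": 0, "hand": 1},
    {"x": 0, "y": 0, "z": -0.8, "twist": 0, "hand": 1},
  ],
)

```text
t: 12.83
position: [0.5912, 0.1109, 0.2139]
eef_rot: [0.705, 0.709, 0.003, 0.003]
wrist_force: [0.5, -0.6, -0.8]
gripper_width: 0.057
```

```bash
python3 - <<'E'
from h import *
crop(cap('scene'),'s11',200,80,160,130,5);s=bot.state();print(s['position'],s['wrist_force'],s['gripper_width'])
E
```

```text
[0.59070087 0.11085896 0.21105187] [ 0.37786117  0.08330453 -2.9182937 ] 0.057160697379158805
```

View pics/s11.png

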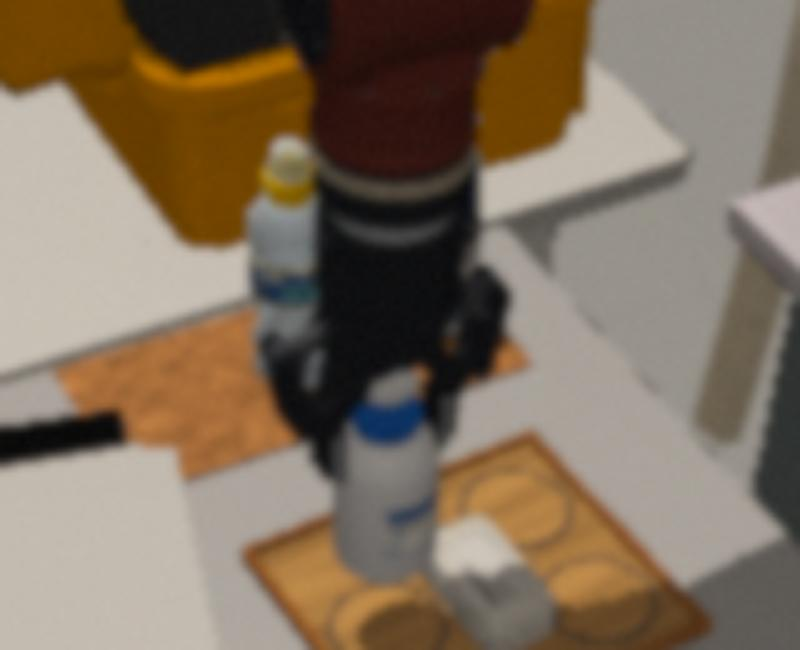

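play_rows(
  steps=[
    {"x": -0.4, "y": 0, "z": 0, "twist": 0, "hand": 1},
    {"x": -0.8, "y": 0, "z": 0, "twist": 0, "hand": 1},
    {"x": -1, "y": 0, "z": 0, "twist": 0, "hand": 1},
  ],
)

```text
t: 13.13
position: [0.5888, 0.0285, 0.2056]
eef_rot: [0.705, 0.709, -0.0, 0.0]
wrist_force: [-0.5, -0.1, -1.5]
gripper_width: 0.0567
```

play_rows(
  steps=[
    {"x": -0.4, "y": 0.15, "z": 0, "twist": 0, "hand": 1},
    {"x": -0.8, "y": 0.3, "z": 0, "twist": 0, "hand": 1},
    {"x": -1, "y": 0.3, "z": 0, "twist": 0, "hand": 1},
  ],
)

```text
t: 13.38
position: [0.6144, -0.0523, 0.2054]
eef_rot: [0.706, 0.708, -0.0, 0.0]
wrist_force: [0.2, 0.3, -2.5]
gripper_width: 0.0571
```

play_rows(
  steps=[
    {"x": -0.4, "y": 0.2, "z": 0, "twist": 0, "hand": 1},
    {"x": -0.8, "y": 0.28, "z": 0, "twist": 0, "hand": 1},
    {"x": -1, "y": 0.28, "z": 0.3, "twist": 0, "hand": 1},
    {"x": -1, "y": 0.28, "z": 0.65, "twist": 0, "hand": 1},
    {"x": -1, "y": 0.28, "z": 0.7, "twist": 0, "hand": 1},
  ],
)

```text
t: 13.8
position: [0.6338, -0.1292, 0.1442]
eef_rot: [0.706, 0.708, -0.001, -0.004]
wrist_force: [-2.1, 0.6, -3.7]
gripper_width: 0.0572
```

play_rows(
  steps=[
    {"x": 0, "y": 0, "z": 0.04, "twist": 0, "hand": 1},
    {"x": 0, "y": 0, "z": 0.07, "twist": 0, "hand": 1},
    {"x": 0, "y": 0, "z": 0.07, "twist": 0, "hand": 1},
  ],
)

```text
t: 14.05
position: [0.6367, -0.1283, 0.1457]
eef_rot: [0.705, 0.709, 0.0, 0.0]
wrist_force: [-0.5, -0.5, -1.5]
gripper_width: 0.0573
```

play_rows(
  steps=[
    {"x": 0, "y": 0, "z": 0.02, "twist": 0, "hand": 1},
    {"x": 0, "y": 0, "z": 0.03, "twist": 0, "hand": 1},
    {"x": 0, "y": 0, "z": 0.03, "twist": 0, "hand": 1},
  ],
)

```text
t: 14.3
position: [0.6366, -0.1286, 0.1431]
eef_rot: [0.705, 0.709, 0.0, 0.001]
wrist_force: [0.8, 0.1, -2.4]
gripper_width: 0.057
```

play_rows(
  steps=[
    {"x": 0, "y": 0, "z": 0.02, "twist": 0, "hand": 1},
    {"x": 0, "y": 0, "z": 0.03, "twist": 0, "hand": 1},
    {"x": 0, "y": 0, "z": 0.03, "twist": 0, "hand": 1},
  ],
)

```text
t: 14.55
position: [0.6367, -0.1289, 0.1425]
eef_rot: [0.705, 0.709, 0.0, 0.001]
wrist_force: [-5.9, 1.7, 12.7]
gripper_width: 0.057
```

Contact at 13 N, so I'll release.

play_rows(
  steps=[
    {"x": 0, "y": 0, "z": -0.02, "twist": 0, "hand": 0.6},
    {"x": 0, "y": 0, "z": -0.02, "twist": 0, "hand": 0.2},
    {"x": 0, "y": 0, "z": -0.02, "twist": 0, "hand": 0},
    {"x": 0, "y": 0, "z": -0.02, "twist": 0, "hand": 0},
    {"x": 0, "y": 0, "z": -0.02, "twist": 0, "hand": 0},
  ],
)

```text
t: 14.97
position: [0.6363, -0.1288, 0.1414]
eef_rot: [0.705, 0.709, 0.0, -0.0]
wrist_force: [0.1, -0.6, -0.1]
gripper_width: 0.0852
```

play_rows(
  steps=[
    {"x": 0, "y": 0, "z": -0.3, "twist": 0, "hand": 0},
    {"x": 0, "y": 0, "z": -0.8, "twist": 0, "hand": 0},
    {"x": 0, "y": 0, "z": -1, "twist": 0, "hand": 0},
    {"x": 0, "y": 0, "z": -1, "twist": 0, "hand": 0},
  ],
)

```text
t: 15.3
position: [0.6381, -0.1296, 0.227]
eef_rot: [0.705, 0.709, 0.001, 0.003]
wrist_force: [1.3, -0.4, -0.2]
gripper_width: 0.0853
```

play_rows(
  steps=[
    {"x": 0.4, "y": 0, "z": -0.5, "twist": 0, "hand": 0},
    {"x": 0.8, "y": 0, "z": -0.5, "twist": 0, "hand": 0},
    {"x": 1, "y": 0, "z": -0.5, "twist": 0, "hand": 0},
  ],
)

```text
t: 15.55
position: [0.6365, -0.0461, 0.2641]
eef_rot: [0.705, 0.709, 0.001, 0.001]
wrist_force: [0.6, -0.2, 0.7]
gripper_width: 0.0852
```

```bash
python3 - <<'E'
from h import *
crop(cap('scene'),'s12',200,80,160,130,5);s=bot.state();print(s['position'],s['eef_rot'],s['wrist_force'])
c=cap('top');crop(c,'t12',250,185,110,110,6)
h=cv2.cvtColor(c['image'],cv2.COLOR_RGB2HSV);H,S,V=[h[:,:,i].astype(int) for i in range(3)]
X,Y=np.meshgrid(range(560),range(420))
print('brick',rect(c,(S<60)&(V>150)&(X>270)&(X<322)&(Y>222)&(Y<260),.036))
E
```

```text
[ 0.63606628 -0.04427349  0.26247559] [7.03961902e-01 7.10237054e-01 9.68042406e-04 1.74263227e-04] [ 0.59475662  2.56208208 -1.04079088]
brick [525.4 121.   47.9  88.5   3.2]
```

View pics/s12.png

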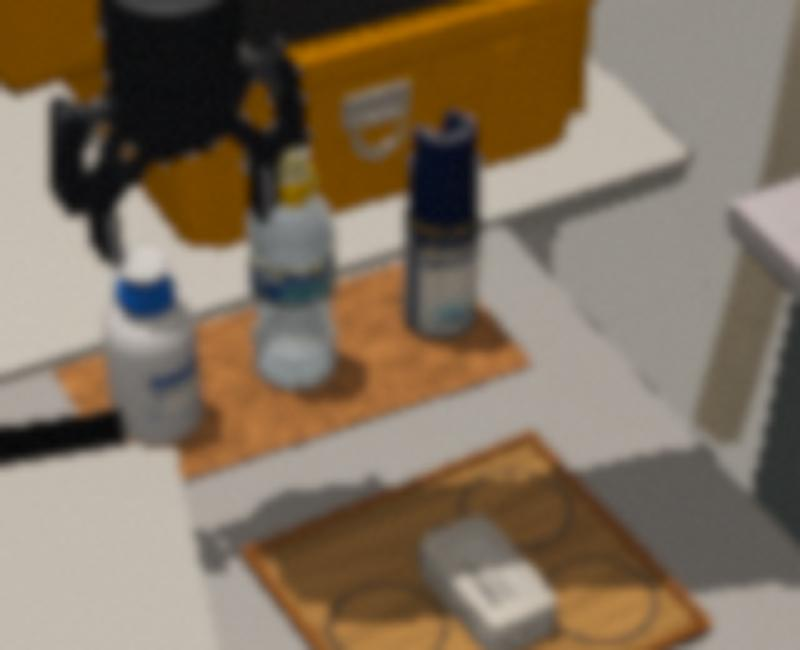

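View pics/t12.png

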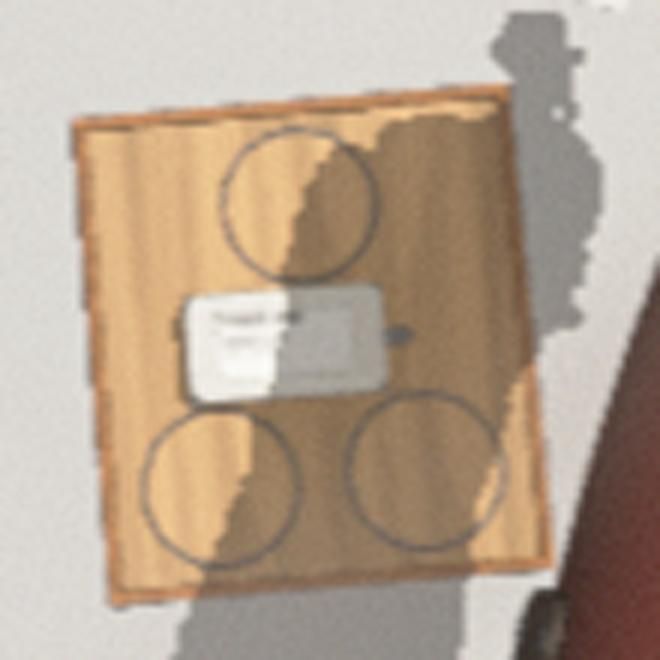

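play_rows(
  steps=[
    {"x": 0.9, "y": -0.6, "z": 0, "twist": -0.03, "hand": 0},
    {"x": 1, "y": -0.7, "z": 0, "twist": -0.03, "hand": 0},
    {"x": 1, "y": -0.7, "z": 0, "twist": -0.03, "hand": 0},
  ],
)

```text
t: 15.9
position: [0.5767, 0.0334, 0.2596]
eef_rot: [0.688, 0.726, -0.001, -0.002]
wrist_force: [-0.2, 0.6, 1.0]
gripper_width: 0.0851
```

play_rows(
  steps=[
    {"x": 0.9, "y": -0.6, "z": 0, "twist": 0, "hand": 0},
    {"x": 0.95, "y": -0.7, "z": 0.3, "twist": 0, "hand": 0},
    {"x": 0.95, "y": -0.7, "z": 0.8, "twist": 0, "hand": 0},
    {"x": 0.95, "y": -0.7, "z": 1, "twist": 0, "hand": 0},
    {"x": 0.95, "y": -0.7, "z": 1, "twist": 0, "hand": 0},
  ],
)

```text
t: 16.32
position: [0.5158, 0.1042, 0.1751]
eef_rot: [0.688, 0.726, -0.003, -0.003]
wrist_force: [-0.6, 0.5, -0.9]
gripper_width: 0.0856
```

```bash
python3 - <<'E'
from h import *
s=bot.state();print(s['position'],s['eef_rot'],s['wrist_force'])
c=cap('top')
print(ray(c,[[299.5,218.5],[286.3,265.7],[320.5,262.8]],.006).round(4))
E
```

```text
[0.5157755  0.10418786 0.17509814] [ 0.68782252  0.72586469 -0.00304448 -0.00337084] [-0.57236535  0.52469552 -0.89297268]
[[0.5897 0.1113 0.006 ]
 [0.4629 0.151  0.006 ]
 [0.4682 0.0586 0.006 ]]
```

play_rows(
  steps=[
    {"x": 0.2, "y": 0.13, "z": 0, "twist": 0, "hand": 0},
    {"x": 0.2, "y": 0.13, "z": 0.3, "twist": 0, "hand": 0},
    {"x": 0.2, "y": 0.13, "z": 0.7, "twist": 0, "hand": 0},
    {"x": 0.2, "y": 0.13, "z": 0.9, "twist": 0, "hand": 0},
    {"x": 0.2, "y": 0.13, "z": 0.9, "twist": 0, "hand": 0},
  ],
)

```text
t: 16.78
position: [0.5281, 0.1193, 0.107]
eef_rot: [0.689, 0.725, -0.002, -0.002]
wrist_force: [-1.0, 0.7, 0.4]
gripper_width: 0.0854
```

```bash
python3 - <<'E'
from h import *
crop(cap('scene'),'s13',220,100,140,110,5);s=bot.state();print(s['position'],s['eef_rot'],s['wrist_force'])
E
```

```text
[0.52900023 0.11943364 0.10925373] [ 6.88645673e-01  7.25097398e-01 -6.76066202e-04 -6.66891131e-04] [0.45062131 1.45370857 0.28463217]
```

View pics/s13.png

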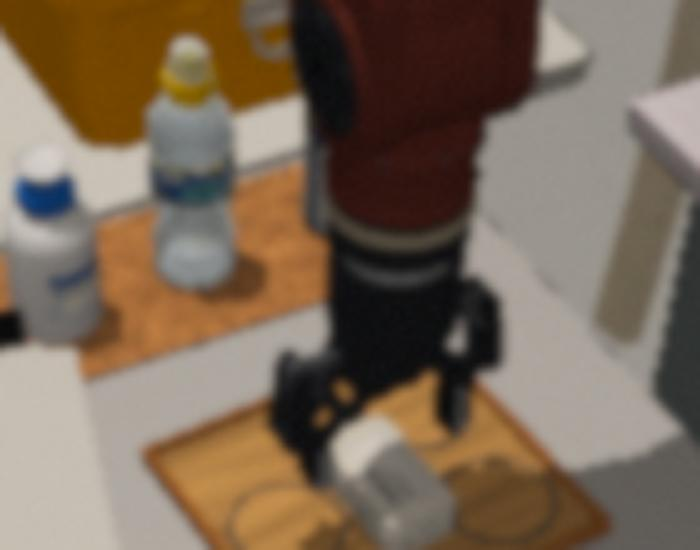

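play_rows(
  steps=[
    {"x": 0.02, "y": -0.03, "z": 0.2, "twist": 0, "hand": 0},
    {"x": 0.02, "y": -0.03, "z": 0.34, "twist": 0, "hand": 0},
    {"x": 0.02, "y": -0.03, "z": 0.34, "twist": 0, "hand": 0},
  ],
)

```text
t: 17.08
position: [0.5265, 0.1214, 0.0819]
eef_rot: [0.688, 0.725, -0.0, -0.0]
wrist_force: [-1.1, 0.7, -0.2]
gripper_width: 0.0855
```

play_rows(
  steps=[
    {"x": 0, "y": 0, "z": 0, "twist": 0, "hand": 0.3},
    {"x": 0, "y": 0, "z": 0, "twist": 0, "hand": 0.6},
    {"x": 0, "y": 0, "z": 0, "twist": 0, "hand": 1},
    {"x": 0, "y": 0, "z": 0, "twist": 0, "hand": 1},
    {"x": 0, "y": 0, "z": 0, "twist": 0, "hand": 1},
  ],
)

```text
t: 17.5
position: [0.5272, 0.1217, 0.0836]
eef_rot: [0.688, 0.726, 0.001, 0.001]
wrist_force: [-0.9, -0.6, 6.1]
gripper_width: 0.0475
```

play_rows(
  steps=[
    {"x": 0, "y": 0, "z": -0.1, "twist": 0, "hand": 1},
    {"x": 0, "y": 0, "z": -0.4, "twist": 0, "hand": 1},
    {"x": 0, "y": 0, "z": -0.8, "twist": 0, "hand": 1},
    {"x": 0, "y": 0, "z": -0.8, "twist": 0, "hand": 1},
  ],
)

```text
t: 17.83
position: [0.529, 0.1219, 0.1527]
eef_rot: [0.688, 0.726, 0.003, 0.003]
wrist_force: [0.7, 0.1, -0.8]
gripper_width: 0.0472
```

play_rows(
  steps=[
    {"x": 0.3, "y": 0, "z": 0, "twist": -0.08, "hand": 1},
    {"x": 0.6, "y": 0, "z": 0, "twist": -0.16, "hand": 1},
    {"x": 1, "y": 0, "z": 0, "twist": -0.235, "hand": 1},
    {"x": 1, "y": 0, "z": 0, "twist": -0.31, "hand": 1},
    {"x": 1, "y": 0, "z": 0, "twist": -0.39, "hand": 1},
  ],
)

```text
t: 18.25
position: [0.5218, 0.2033, 0.1464]
eef_rot: [0.434, 0.901, 0.0, -0.0]
wrist_force: [0.0, -0.4, -2.1]
gripper_width: 0.0473
```

play_rows(
  steps=[
    {"x": 0.3, "y": 0.2, "z": 0, "twist": -0.08, "hand": 1},
    {"x": 0.6, "y": 0.4, "z": 0, "twist": -0.16, "hand": 1},
    {"x": 0.85, "y": 0.54, "z": 0, "twist": -0.235, "hand": 1},
    {"x": 0.85, "y": 0.54, "z": 0, "twist": -0.31, "hand": 1},
    {"x": 0.85, "y": 0.54, "z": 0, "twist": -0.39, "hand": 1},
  ],
)

```text
t: 18.67
position: [0.5137, 0.2832, 0.1463]
eef_rot: [0.143, 0.99, 0.0, -0.0]
wrist_force: [0.6, -1.1, -2.4]
gripper_width: 0.0471
```

play_rows(
  steps=[
    {"x": 0, "y": 0, "z": 0, "twist": -0.08, "hand": 1},
    {"x": 0, "y": 0, "z": 0, "twist": -0.165, "hand": 1},
    {"x": 0, "y": 0, "z": 0, "twist": -0.165, "hand": 1},
    {"x": 0, "y": 0, "z": 0, "twist": -0.165, "hand": 1},
  ],
)

```text
t: 19.0
position: [0.5143, 0.2818, 0.1463]
eef_rot: [0.019, 1.0, 0.0, -0.0]
wrist_force: [0.7, 0.3, -2.0]
gripper_width: 0.0475
```

```bash
python3 - <<'E'
from h import *
crop(cap('scene'),'s14',220,100,200,150,4);s=bot.state();print(s['position'],s['eef_rot'],s['wrist_force'],s['gripper_width'])
q=s['eef_rot'];print('yaw',2*np.degrees(np.arctan2(q[1],q[0]))-90)
E
```

```text
[0.51431786 0.28182501 0.14636068] [ 1.95630287e-02  9.99808624e-01  4.31415028e-05 -2.17317955e-05] [ 0.66436205 -0.21660838 -2.16515521] 0.047391796671921546
yaw 87.75809901882855
```

View pics/s14.png

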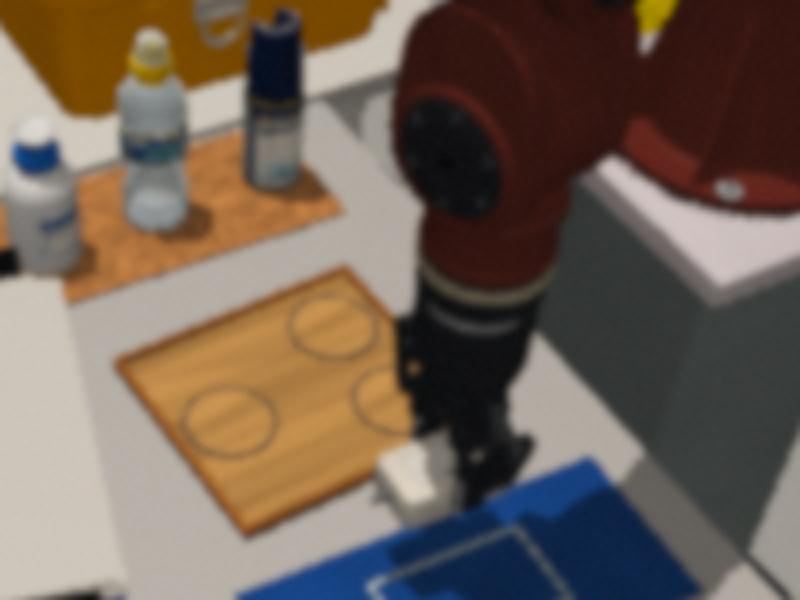

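play_rows(
  steps=[
    {"x": 0.1, "y": 0.3, "z": 0, "twist": 0, "hand": 1},
    {"x": 0.1, "y": 0.57, "z": 0, "twist": 0, "hand": 1},
    {"x": 0.1, "y": 0.57, "z": 0.3, "twist": 0, "hand": 1},
    {"x": 0.1, "y": 0.57, "z": 0.7, "twist": 0, "hand": 1},
    {"x": 0.1, "y": 0.57, "z": 0.7, "twist": 0, "hand": 1},
  ],
)

```text
t: 19.47
position: [0.5047, 0.3268, 0.0844]
eef_rot: [0.019, 1.0, -0.002, -0.004]
wrist_force: [-2.3, -0.4, -3.5]
gripper_width: 0.0471
```

play_rows(
  steps=[
    {"x": 0, "y": 0, "z": 0, "twist": 0, "hand": 1},
    {"x": 0, "y": 0, "z": 0, "twist": 0, "hand": 1},
  ],
)

```text
t: 19.63
position: [0.5084, 0.3277, 0.0916]
eef_rot: [0.018, 1.0, 0.0, 0.0]
wrist_force: [0.3, 0.3, -1.0]
gripper_width: 0.0475
```

```bash
python3 - <<'E'
from h import *
crop(cap('scene'),'s15',260,180,160,120,5);s=bot.state();print(s['position'],s['eef_rot'],s['wrist_force'],s['gripper_width'])
E
```

```text
[0.50896459 0.32785462 0.09239034] [1.82386291e-02 9.99832952e-01 4.80584949e-04 1.09023093e-03] [-0.02387991 -0.06402296 -1.53069303] 0.04750088552630474
```

View pics/s15.png

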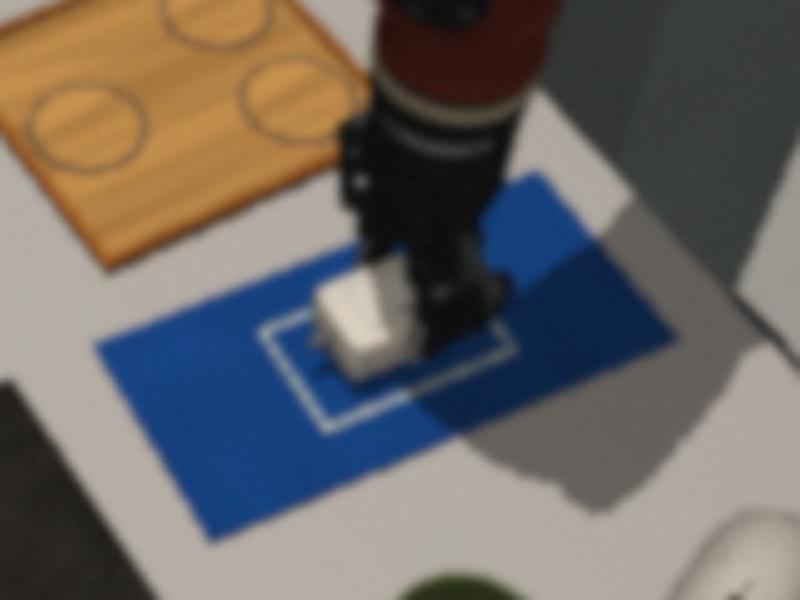

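play_rows(
  steps=[
    {"x": 0, "y": 0, "z": 0.06, "twist": 0, "hand": 1},
    {"x": 0, "y": 0, "z": 0.11, "twist": 0, "hand": 1},
    {"x": 0, "y": 0, "z": 0.11, "twist": 0, "hand": 1},
  ],
)

```text
t: 19.93
position: [0.5083, 0.3277, 0.0817]
eef_rot: [0.018, 1.0, 0.0, 0.0]
wrist_force: [-0.2, 0.7, -1.2]
gripper_width: 0.0474
```

play_rows(
  steps=[
    {"x": 0, "y": 0, "z": 0.02, "twist": 0, "hand": 1},
    {"x": 0, "y": 0, "z": 0.03, "twist": 0, "hand": 1},
    {"x": 0, "y": 0, "z": 0.03, "twist": 0, "hand": 1},
  ],
)

```text
t: 20.18
position: [0.5084, 0.3278, 0.0816]
eef_rot: [0.018, 1.0, 0.0, 0.001]
wrist_force: [-7.6, -4.6, 17.1]
gripper_width: 0.0473
```

play_rows(
  steps=[
    {"x": 0, "y": 0, "z": -0.02, "twist": 0, "hand": 0.6},
    {"x": 0, "y": 0, "z": -0.02, "twist": 0, "hand": 0.2},
    {"x": 0, "y": 0, "z": -0.02, "twist": 0, "hand": 0},
    {"x": 0, "y": 0, "z": -0.02, "twist": 0, "hand": 0},
    {"x": 0, "y": 0, "z": -0.02, "twist": 0, "hand": 0},
  ],
)

```text
t: 20.6
position: [0.5079, 0.3277, 0.0806]
eef_rot: [0.018, 1.0, 0.0, -0.0]
wrist_force: [-0.9, 0.5, -1.1]
gripper_width: 0.0853
```

play_rows(
  steps=[
    {"x": 0, "y": 0, "z": -0.3, "twist": 0, "hand": 0},
    {"x": 0, "y": 0, "z": -0.7, "twist": 0, "hand": 0},
    {"x": 0, "y": 0, "z": -1, "twist": 0, "hand": 0},
  ],
)

```text
t: 20.85
position: [0.5078, 0.3277, 0.1622]
eef_rot: [0.017, 1.0, 0.0, -0.0]
wrist_force: [1.5, 0.2, 0.7]
gripper_width: 0.0851
```

play_rows(
  steps=[
    {"x": 0, "y": -0.4, "z": -0.5, "twist": 0.08, "hand": 0},
    {"x": 0, "y": -0.8, "z": -1, "twist": 0.16, "hand": 0},
    {"x": 0, "y": -1, "z": -1, "twist": 0.24, "hand": 0},
    {"x": 0, "y": -1, "z": -1, "twist": 0.32, "hand": 0},
    {"x": 0, "y": -1, "z": -1, "twist": 0.39, "hand": 0},
  ],
)

```text
t: 21.27
position: [0.5061, 0.2466, 0.2425]
eef_rot: [0.322, 0.947, 0.001, 0.001]
wrist_force: [-1.0, 0.2, -0.3]
gripper_width: 0.0856
```

```bash
python3 - <<'E'
from h import *
s=bot.state();print(s['position'],s['eef_rot'],s['wrist_force'])
q=s['eef_rot'];print('yaw',2*np.degrees(np.arctan2(q[1],q[0]))-90)
c=cap('top');crop(c,'t16',180,180,120,130,5);crop(cap('scene'),'s16',260,180,160,120,5)
h=cv2.cvtColor(c['image'],cv2.COLOR_RGB2HSV);H,S,V=[h[:,:,i].astype(int) for i in range(3)]
X,Y=np.meshgrid(range(560),range(420))
E
```

```text
[0.50605302 0.24658435 0.24253268] [3.22171772e-01 9.46679982e-01 7.91174287e-04 1.31749611e-03] [-0.98142983  0.16048494 -0.29565603]
yaw 52.41132315037029
```

View pics/t16.png

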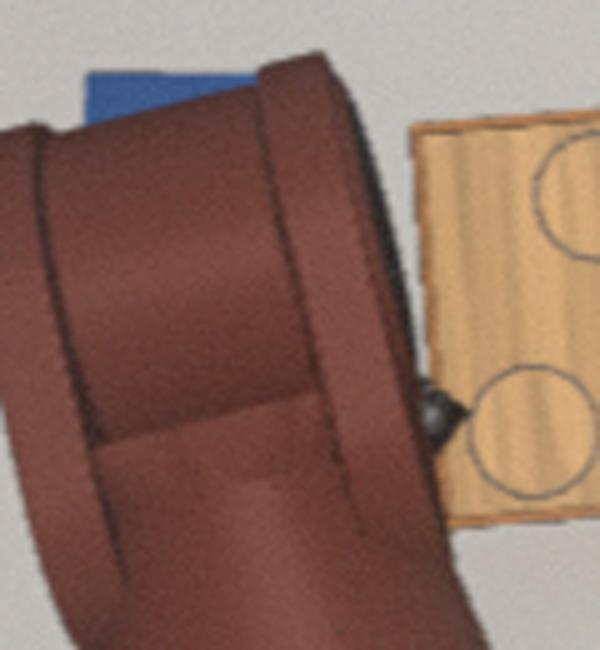

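View pics/s16.png

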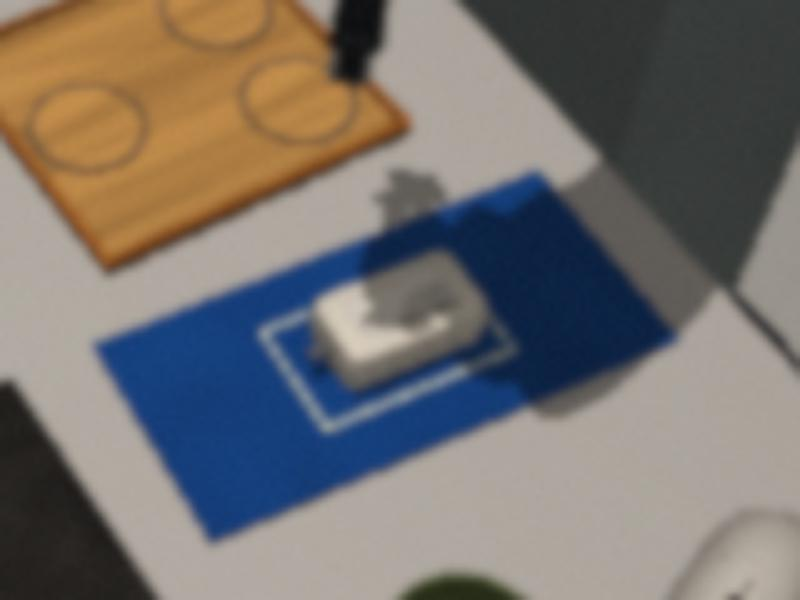

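play_rows(
  steps=[
    {"x": -0.4, "y": -0.3, "z": -0.25, "twist": 0.08, "hand": 0},
    {"x": -0.8, "y": -0.6, "z": -0.25, "twist": 0.16, "hand": 0},
    {"x": -0.98, "y": -0.66, "z": -0.25, "twist": 0.24, "hand": 0},
    {"x": -0.98, "y": -0.66, "z": -0.25, "twist": 0.32, "hand": 0},
    {"x": -0.98, "y": -0.66, "z": -0.25, "twist": 0.39, "hand": 0},
  ],
)

```text
t: 21.78
position: [0.5362, 0.1573, 0.2602]
eef_rot: [0.591, 0.807, -0.0, -0.0]
wrist_force: [0.0, 0.8, 0.4]
gripper_width: 0.0854
```

play_rows(
  steps=[
    {"x": -0.4, "y": 0.05, "z": 0, "twist": 0.08, "hand": 0},
    {"x": -0.8, "y": 0.08, "z": 0, "twist": 0.16, "hand": 0},
    {"x": -1, "y": 0.08, "z": 0, "twist": 0.19, "hand": 0},
    {"x": -1, "y": 0.08, "z": 0, "twist": 0.19, "hand": 0},
  ],
)

```text
t: 22.12
position: [0.5672, 0.0816, 0.2599]
eef_rot: [0.703, 0.711, -0.0, -0.0]
wrist_force: [-0.7, 0.1, -0.6]
gripper_width: 0.0857
```

play_rows(
  steps=[
    {"x": -0.4, "y": 0.2, "z": 0, "twist": 0, "hand": 0},
    {"x": -0.8, "y": 0.44, "z": 0, "twist": 0, "hand": 0},
    {"x": -1, "y": 0.44, "z": 0, "twist": 0, "hand": 0},
  ],
)

```text
t: 22.37
position: [0.6042, 0.0025, 0.2597]
eef_rot: [0.701, 0.713, -0.0, 0.0]
wrist_force: [0.6, 0.8, -0.4]
gripper_width: 0.0856
```

play_rows(
  steps=[
    {"x": -0.4, "y": 0.2, "z": 0, "twist": 0, "hand": 0},
    {"x": -0.8, "y": 0.44, "z": 0, "twist": 0, "hand": 0},
    {"x": -1, "y": 0.44, "z": 0, "twist": 0, "hand": 0},
    {"x": -1, "y": 0.44, "z": 0, "twist": 0, "hand": 0},
  ],
)

```text
t: 22.7
position: [0.6389, -0.0775, 0.2594]
eef_rot: [0.702, 0.712, -0.001, -0.001]
wrist_force: [-0.6, -0.0, 1.0]
gripper_width: 0.0856
```

```bash
python3 - <<'E'
from h import *
s=bot.state();print(s['position'],s['eef_rot'],s['wrist_force'])
q=s['eef_rot'];print('yaw',2*np.degrees(np.arctan2(q[1],q[0]))-90)
c=cap('top');crop(c,'t17',180,180,250,130,3);crop(cap('scene'),'s17',180,80,160,120,5)
h=cv2.cvtColor(c['image'],cv2.COLOR_RGB2HSV);H,S,V=[h[:,:,i].astype(int) for i in range(3)]
X,Y=np.meshgrid(range(560),range(420))
w=(S<90)&(V>110)
m=(w&(X>202)&(X<240)&(Y>218)&(Y<282)).astype(np.uint8)*255
cv2.imwrite('pics/m17.png',cv2.resize(m[210:290,195:250],None,fx=6,fy=6))
n,l,stt,ce=cv2.connectedComponentsWithStats(m)
for i in range(1,n):
    if stt[i,4]>40: print(stt[i],rect(c,l==i,.034),rect(c,l==i,.004))
E
```

```text
[ 0.63894593 -0.07751643  0.25937341] [ 7.02200086e-01  7.11979205e-01 -5.67788765e-04 -5.72732162e-04] [-0.58814105 -0.04120488  0.99749424]
yaw 0.7923936025377145
[206 225  30  48 342] [513.1 323.9  75.3 124.4  88. ] [514.5 328.1  77.2 127.5  88. ]
[210 230  21  38 679] [513.  325.   52.8  97.8  88.4] [514.4 329.2  54.1 100.3  88.4]
```

View pics/t17.png

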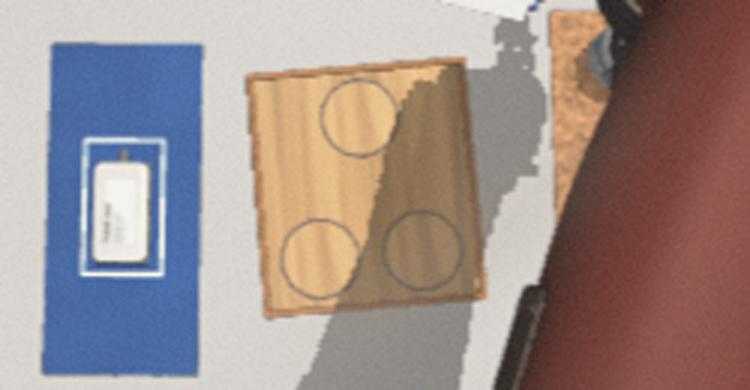

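View pics/s17.png

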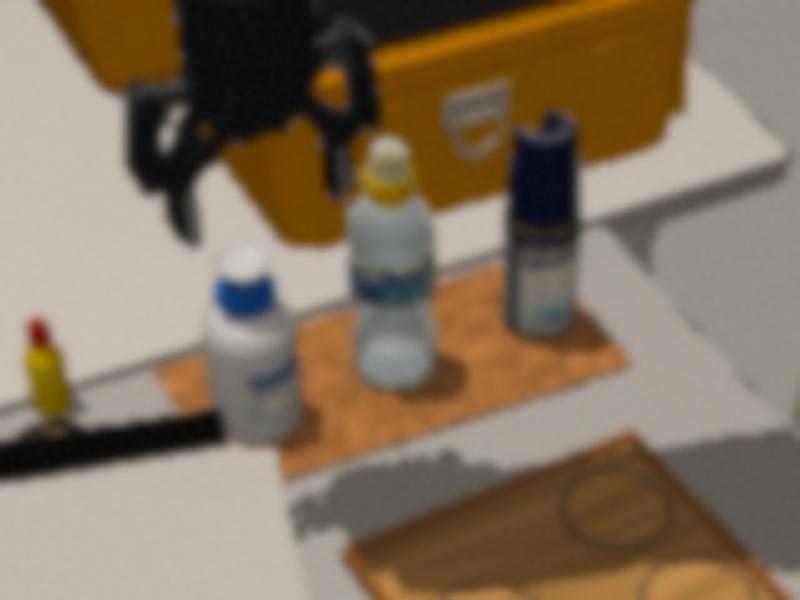

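The brick lies lengthwise inside the outline, including the stub, and the three containers stand on the cork. Now the dispenser goes back.

play_rows(
  steps=[
    {"x": -0.4, "y": -0.03, "z": 0, "twist": 0, "hand": 0},
    {"x": -0.65, "y": -0.03, "z": 0.2, "twist": 0, "hand": 0},
    {"x": -0.65, "y": -0.03, "z": 0.5, "twist": 0, "hand": 0},
    {"x": -0.65, "y": -0.03, "z": 0.7, "twist": 0, "hand": 0},
    {"x": -0.65, "y": -0.03, "z": 0.7, "twist": 0, "hand": 0},
  ],
)

```text
t: 23.22
position: [0.6351, -0.1249, 0.2008]
eef_rot: [0.702, 0.712, -0.001, -0.003]
wrist_force: [0.1, 0.8, -0.8]
gripper_width: 0.0857
```

play_rows(
  steps=[
    {"x": 0, "y": 0, "z": 0.3, "twist": 0, "hand": 0},
    {"x": 0, "y": 0, "z": 0.6, "twist": 0, "hand": 0},
    {"x": 0, "y": 0, "z": 0.75, "twist": 0, "hand": 0},
    {"x": 0, "y": 0, "z": 0.75, "twist": 0, "hand": 0},
  ],
)

```text
t: 23.55
position: [0.6356, -0.1252, 0.1424]
eef_rot: [0.702, 0.712, -0.001, -0.002]
wrist_force: [0.6, 1.2, -0.5]
gripper_width: 0.0853
```

play_rows(
  steps=[
    {"x": -0.045, "y": 0, "z": 0, "twist": 0, "hand": 0},
    {"x": -0.045, "y": 0, "z": 0, "twist": 0, "hand": 0.3},
    {"x": -0.045, "y": 0, "z": 0, "twist": 0, "hand": 1},
    {"x": -0.045, "y": 0, "z": 0, "twist": 0, "hand": 1},
    {"x": -0.045, "y": 0, "z": 0, "twist": 0, "hand": 1},
  ],
)

```text
t: 23.97
position: [0.6375, -0.1311, 0.147]
eef_rot: [0.703, 0.711, 0.0, 0.001]
wrist_force: [-3.6, 0.0, 8.6]
gripper_width: 0.0565
```

play_rows(
  steps=[
    {"x": 0, "y": 0, "z": 0, "twist": 0, "hand": 1},
    {"x": 0, "y": 0, "z": -0.4, "twist": 0, "hand": 1},
    {"x": 0, "y": 0, "z": -0.8, "twist": 0, "hand": 1},
    {"x": 0, "y": 0, "z": -0.8, "twist": 0, "hand": 1},
    {"x": 0, "y": 0, "z": -0.8, "twist": 0, "hand": 1},
  ],
)

```text
t: 24.38
position: [0.6383, -0.1312, 0.212]
eef_rot: [0.703, 0.711, 0.001, 0.002]
wrist_force: [0.1, 1.2, -2.4]
gripper_width: 0.0557
```

```bash
python3 - <<'E'
from h import *
crop(cap('scene'),'s18',180,80,160,120,5);s=bot.state();print(s['position'],s['wrist_force'],s['gripper_width'])
E
```

```text
[ 0.63747325 -0.13085941  0.20975929] [ 0.16278215  0.85965494 -2.66411989] 0.05608023774978248
```

View pics/s18.png

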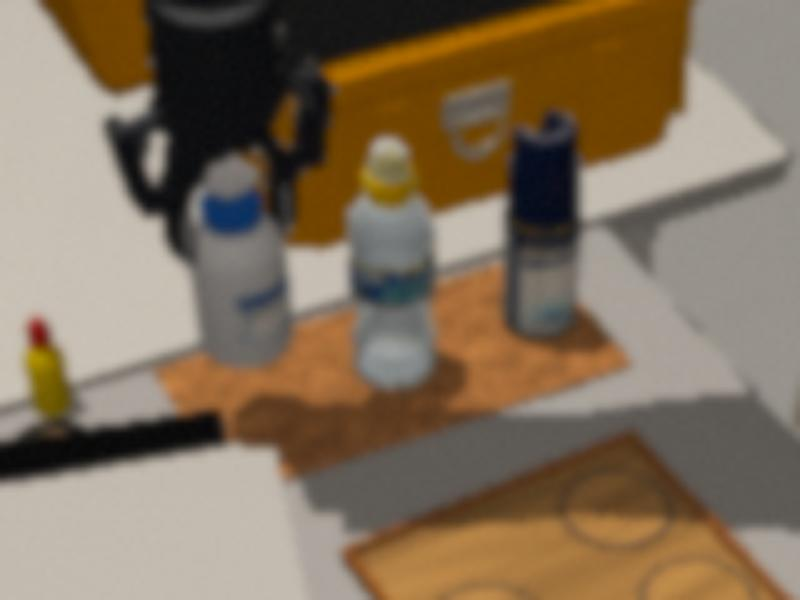

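play_rows(
  steps=[
    {"x": 0.4, "y": -0.1, "z": 0, "twist": 0, "hand": 1},
    {"x": 0.8, "y": -0.2, "z": 0, "twist": 0, "hand": 1},
    {"x": 1, "y": -0.28, "z": 0, "twist": 0, "hand": 1},
  ],
)

```text
t: 24.68
position: [0.6122, -0.0482, 0.2069]
eef_rot: [0.702, 0.712, -0.0, -0.002]
wrist_force: [-0.5, -0.6, -2.2]
gripper_width: 0.0561
```

play_rows(
  steps=[
    {"x": 0.4, "y": -0.1, "z": 0, "twist": 0, "hand": 1},
    {"x": 0.8, "y": -0.2, "z": 0, "twist": 0, "hand": 1},
    {"x": 1, "y": -0.28, "z": 0, "twist": 0, "hand": 1},
  ],
)

```text
t: 24.93
position: [0.5886, 0.0319, 0.2072]
eef_rot: [0.702, 0.712, -0.0, -0.001]
wrist_force: [-0.4, -0.7, -1.9]
gripper_width: 0.0557
```

play_rows(
  steps=[
    {"x": 0.4, "y": 0, "z": 0, "twist": 0, "hand": 1},
    {"x": 0.8, "y": 0, "z": 0, "twist": 0, "hand": 1},
    {"x": 1, "y": 0, "z": 0, "twist": 0, "hand": 1},
    {"x": 1, "y": 0, "z": 0, "twist": 0, "hand": 1},
  ],
)

```text
t: 25.27
position: [0.5883, 0.1119, 0.2075]
eef_rot: [0.702, 0.713, -0.0, -0.001]
wrist_force: [0.2, 0.0, -1.9]
gripper_width: 0.056
```

play_rows(
  steps=[
    {"x": -0.035, "y": 0.015, "z": 0.2, "twist": 0, "hand": 1},
    {"x": -0.035, "y": 0.015, "z": 0.45, "twist": 0, "hand": 1},
    {"x": -0.035, "y": 0.015, "z": 0.6, "twist": 0, "hand": 1},
    {"x": -0.035, "y": 0.015, "z": 0.6, "twist": 0, "hand": 1},
    {"x": -0.035, "y": 0.015, "z": 0.6, "twist": 0, "hand": 1},
  ],
)

```text
t: 25.68
position: [0.5898, 0.1055, 0.1597]
eef_rot: [0.703, 0.711, -0.001, -0.001]
wrist_force: [-0.5, 0.3, -0.3]
gripper_width: 0.056
```

```bash
python3 - <<'E'
from h import *
crop(cap('scene'),'s19',220,120,140,110,5);s=bot.state();print(s['position'],s['wrist_force'],s['gripper_width'])
E
```

```text
[0.59049565 0.10559618 0.16092224] [ 0.33282095  0.77258813 -0.86244611] 0.056103951706140714
```

View pics/s19.png

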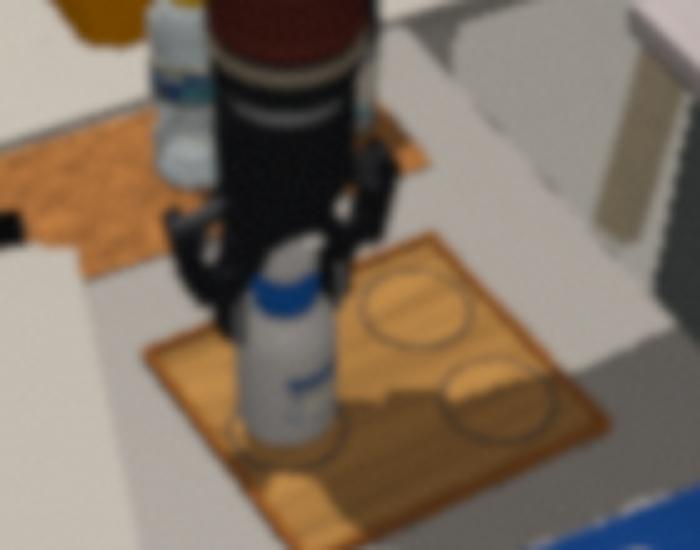

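play_rows(
  steps=[
    {"x": 0.04, "y": -0.01, "z": 0.06, "twist": 0, "hand": 1},
    {"x": 0.04, "y": -0.01, "z": 0.12, "twist": 0, "hand": 1},
    {"x": 0.04, "y": -0.01, "z": 0.12, "twist": 0, "hand": 1},
  ],
)

```text
t: 25.98
position: [0.5895, 0.1094, 0.1506]
eef_rot: [0.703, 0.711, -0.0, -0.0]
wrist_force: [-1.2, 0.3, -2.9]
gripper_width: 0.0557
```

play_rows(
  steps=[
    {"x": 0, "y": 0, "z": 0.02, "twist": 0, "hand": 1},
    {"x": 0, "y": 0, "z": 0.03, "twist": 0, "hand": 1},
    {"x": 0, "y": 0, "z": 0.03, "twist": 0, "hand": 1},
  ],
)

```text
t: 26.23
position: [0.5898, 0.1092, 0.1492]
eef_rot: [0.703, 0.711, 0.0, 0.0]
wrist_force: [-0.8, 0.5, 1.7]
gripper_width: 0.0566
```

Just touching. Press 1 mm more and release.

play_rows(
  steps=[
    {"x": 0, "y": 0, "z": 0.01, "twist": 0, "hand": 1},
    {"x": 0, "y": 0, "z": 0.01, "twist": 0, "hand": 0.6},
    {"x": 0, "y": 0, "z": 0, "twist": 0, "hand": 0.2},
    {"x": 0, "y": 0, "z": 0, "twist": 0, "hand": 0},
    {"x": 0, "y": 0, "z": 0, "twist": 0, "hand": 0},
  ],
)

```text
t: 26.65
position: [0.5899, 0.1092, 0.1488]
eef_rot: [0.703, 0.711, 0.0, 0.0]
wrist_force: [-0.4, -0.5, -0.7]
gripper_width: 0.0855
```

play_rows(
  steps=[
    {"x": 0, "y": 0, "z": 0, "twist": 0, "hand": 0},
    {"x": 0, "y": 0, "z": -0.4, "twist": 0, "hand": 0},
    {"x": 0, "y": 0, "z": -0.8, "twist": 0, "hand": 0},
    {"x": 0, "y": 0, "z": -1, "twist": 0, "hand": 0},
    {"x": 0, "y": 0, "z": -1, "twist": 0, "hand": 0},
  ],
)

```text
t: 27.07
position: [0.5915, 0.1092, 0.2335]
eef_rot: [0.703, 0.711, 0.002, 0.002]
wrist_force: [1.3, 0.3, -0.2]
gripper_width: 0.0856
```

play_rows(
  steps=[
    {"x": -0.4, "y": 0, "z": -0.4, "twist": 0, "hand": 0},
    {"x": -0.8, "y": -0.2, "z": -0.6, "twist": 0, "hand": 0},
    {"x": -1, "y": -0.25, "z": -0.6, "twist": 0, "hand": 0},
    {"x": -1, "y": -0.25, "z": -0.6, "twist": 0, "hand": 0},
  ],
)

```text
t: 27.4
position: [0.5706, 0.026, 0.2775]
eef_rot: [0.704, 0.71, 0.0, 0.001]
wrist_force: [0.4, -0.1, -0.1]
gripper_width: 0.0856
```

play_rows(
  steps=[
    {"x": -0.4, "y": 0, "z": 0, "twist": 0, "hand": 0},
    {"x": -0.8, "y": -0.2, "z": 0, "twist": 0, "hand": 0},
    {"x": -1, "y": -0.25, "z": 0, "twist": 0, "hand": 0},
    {"x": -1, "y": -0.25, "z": 0, "twist": 0, "hand": 0},
  ],
)

```text
t: 27.73
position: [0.5509, -0.0536, 0.2756]
eef_rot: [0.704, 0.71, -0.0, -0.0]
wrist_force: [0.4, 1.1, -0.5]
gripper_width: 0.0854
```

```bash
python3 - <<'E'
from h import *
crop(cap('scene'),'s20',220,100,160,120,5);s=bot.state();print(s['position'],s['wrist_force'],s['gripper_width'])
q=s['eef_rot'];print('yaw',2*np.degrees(np.arctan2(q[1],q[0]))-90)
crop(cap('top'),'t20',250,185,110,110,5)
E
```

```text
[ 0.55126104 -0.05212402  0.27566811] [ 0.42061802 -0.30211325 -1.1530714 ] 0.08576102254368016
yaw 0.5607522057106138
```

View pics/s20.png

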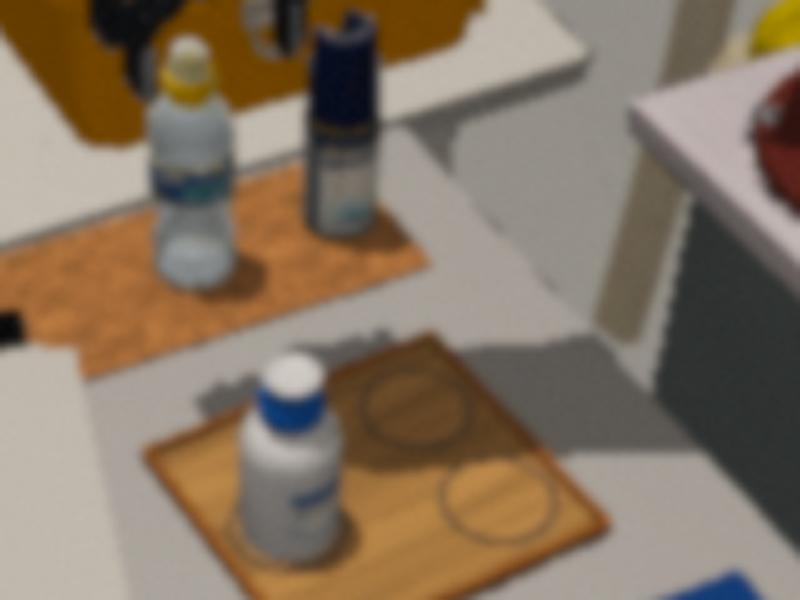

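View pics/t20.png

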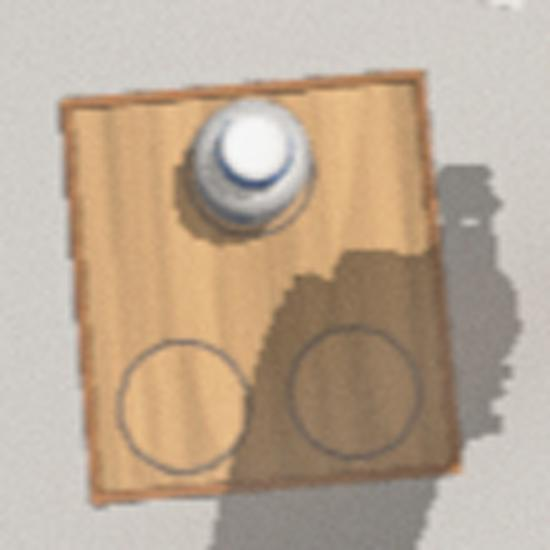

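```bash
python3 - <<'E'
from h import *
def coll(img,x0,x1,y0,y1):
    h=cv2.cvtColor(img,cv2.COLOR_RGB2HSV).astype(int);m=(h[...,0]>100)&(h[...,0]<125)&(h[...,1]>140)&(h[...,2]>90)
    k=np.zeros_like(m);k[y0:y1,x0:x1]=m[y0:y1,x0:x1];y,x=np.nonzero(k);return np.array([(x.min()+x.max())/2,(y.min()+y.max())/2,x.mean(),y.mean(),len(x)])
old=cv2.imread('pics/scene0.png')[:,:,::-1].copy();new=cap('scene')['image']
print(coll(old,262,294,170,190),coll(new,262,294,170,190))
ot=cv2.imread('pics/top0.png')[:,:,::-1].copy();nt=cap('top')['image']
def wh(img):
    g=img[205:232,285:315].min(2);y,x=np.nonzero(g>195);return x.mean(),y.mean(),len(x)
print(wh(ot),wh(nt))
a=cv2.hconcat([cv2.resize(i[165:255,255:345,::-1],None,fx=4,fy=4,interpolation=cv2.INTER_CUBIC) for i in (old,new)]);cv2.imwrite('pics/cmp20.png',a)
E
```

```text
[277.   182.   276.76 182.2   50.  ] [277.5        182.         277.39622642 182.28301887  53.        ]
(np.float64(15.757009345794392), np.float64(8.19626168224299), 107) (np.float64(17.11), np.float64(8.54), 200)
```

View pics/cmp20.png

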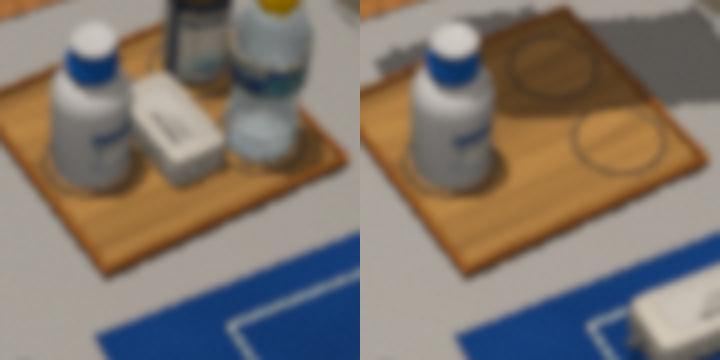

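play_rows(
  steps=[
    {"x": -0.4, "y": -0.1, "z": 0, "twist": 0, "hand": 0},
    {"x": -0.8, "y": -0.27, "z": 0, "twist": 0, "hand": 0},
    {"x": -0.98, "y": -0.27, "z": 0, "twist": 0, "hand": 0},
    {"x": -0.98, "y": -0.27, "z": 0, "twist": 0, "hand": 0},
    {"x": -0.98, "y": -0.27, "z": 0, "twist": 0, "hand": 0},
  ],
)

```text
t: 28.35
position: [0.5313, -0.1295, 0.2765]
eef_rot: [0.703, 0.711, 0.0, -0.0]
wrist_force: [-0.3, 0.4, 0.4]
gripper_width: 0.0855
```

```bash
python3 - <<'E'
from h import *
s=bot.state();print(s['position'])
E
```

```text
[ 0.53126568 -0.12951839  0.27645611]
```

play_rows(
  steps=[
    {"x": 0, "y": -0.01, "z": 0.4, "twist": 0, "hand": 0},
    {"x": 0, "y": -0.01, "z": 0.8, "twist": 0, "hand": 0},
    {"x": 0, "y": -0.01, "z": 1, "twist": 0, "hand": 0},
    {"x": 0, "y": -0.01, "z": 1, "twist": 0, "hand": 0},
    {"x": 0, "y": -0.01, "z": 1, "twist": 0, "hand": 0},
  ],
)

```text
t: 28.77
position: [0.5301, -0.1284, 0.1963]
eef_rot: [0.702, 0.712, -0.0, -0.001]
wrist_force: [0.6, -0.5, 1.1]
gripper_width: 0.0855
```

play_rows(
  steps=[
    {"x": 0, "y": 0, "z": 0.14, "twist": 0, "hand": 0},
    {"x": 0, "y": 0, "z": 0.14, "twist": 0, "hand": 0},
    {"x": 0, "y": 0, "z": 0.14, "twist": 0, "hand": 0},
    {"x": 0, "y": 0, "z": 0.14, "twist": 0, "hand": 0},
  ],
)

```text
t: 29.1
position: [0.5305, -0.13, 0.1862]
eef_rot: [0.703, 0.711, 0.0, 0.0]
wrist_force: [-0.4, -0.7, 0.9]
gripper_width: 0.0853
```

play_rows(
  steps=[
    {"x": 0, "y": 0, "z": 0.03, "twist": 0, "hand": 0},
    {"x": 0, "y": 0, "z": 0.03, "twist": 0, "hand": 0.4},
    {"x": 0, "y": 0, "z": 0.03, "twist": 0, "hand": 1},
    {"x": 0, "y": 0, "z": 0.03, "twist": 0, "hand": 1},
    {"x": 0, "y": 0, "z": 0.03, "twist": 0, "hand": 1},
  ],
)

```text
t: 29.52
position: [0.5304, -0.1302, 0.1839]
eef_rot: [0.703, 0.711, 0.0, 0.001]
wrist_force: [0.0, 0.6, 5.4]
gripper_width: 0.0539
```

play_rows(
  steps=[
    {"x": 0, "y": 0, "z": 0, "twist": 0, "hand": 1},
    {"x": 0, "y": 0, "z": -0.4, "twist": 0, "hand": 1},
    {"x": 0, "y": 0, "z": -0.8, "twist": 0, "hand": 1},
    {"x": 0, "y": 0, "z": -0.8, "twist": 0, "hand": 1},
    {"x": 0, "y": 0, "z": -0.8, "twist": 0, "hand": 1},
  ],
)

```text
t: 29.93
position: [0.5309, -0.1304, 0.2488]
eef_rot: [0.703, 0.711, 0.001, 0.002]
wrist_force: [0.9, 0.6, -2.5]
gripper_width: 0.0539
```

```bash
python3 - <<'E'
from h import *
crop(cap('scene'),'s21',200,80,160,120,5);s=bot.state();print(s['position'],s['wrist_force'],s['gripper_width'])
E
```

```text
[ 0.5302791  -0.13003446  0.24700284] [-0.80750646 -0.43579054 -3.30079087] 0.05331421246040649
```

View pics/s21.png

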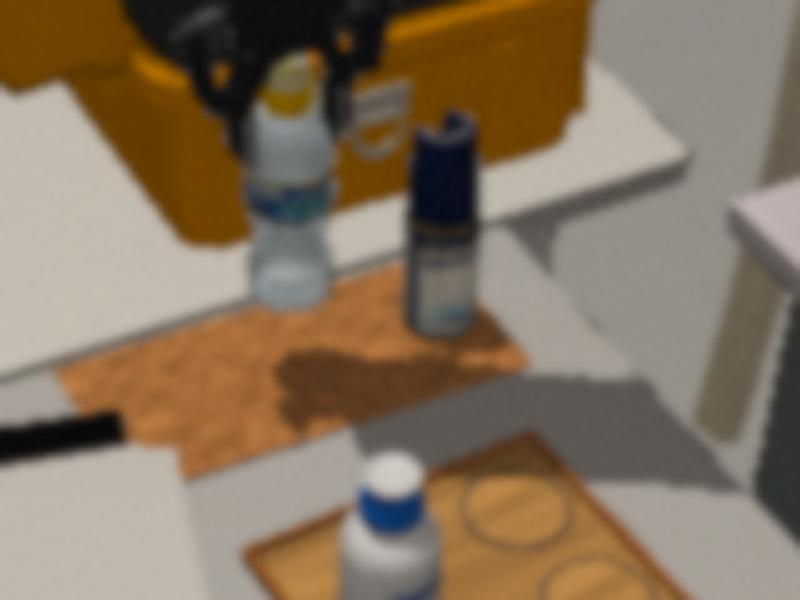

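play_rows(
  steps=[
    {"x": 0.4, "y": 0, "z": 0, "twist": 0, "hand": 1},
    {"x": 0.8, "y": 0, "z": 0, "twist": 0, "hand": 1},
    {"x": 1, "y": 0, "z": 0, "twist": 0, "hand": 1},
  ],
)

```text
t: 30.23
position: [0.5281, -0.0473, 0.245]
eef_rot: [0.703, 0.712, -0.0, -0.002]
wrist_force: [0.0, 0.3, -2.1]
gripper_width: 0.0539
```

play_rows(
  steps=[
    {"x": 0.4, "y": -0.2, "z": 0, "twist": 0, "hand": 1},
    {"x": 0.8, "y": -0.4, "z": 0, "twist": 0, "hand": 1},
    {"x": 1, "y": -0.6, "z": 0, "twist": 0, "hand": 1},
  ],
)

```text
t: 30.48
position: [0.4784, 0.0322, 0.2449]
eef_rot: [0.702, 0.712, -0.001, -0.002]
wrist_force: [-0.5, 0.1, -2.8]
gripper_width: 0.0535
```

play_rows(
  steps=[
    {"x": 0.4, "y": -0.2, "z": 0, "twist": 0, "hand": 1},
    {"x": 0.8, "y": -0.2, "z": 0, "twist": 0, "hand": 1},
    {"x": 1, "y": -0.2, "z": 0, "twist": 0, "hand": 1},
  ],
)

```text
t: 30.73
position: [0.4615, 0.1119, 0.2454]
eef_rot: [0.702, 0.712, -0.0, -0.001]
wrist_force: [0.3, 0.4, -3.2]
gripper_width: 0.0538
```

play_rows(
  steps=[
    {"x": 0.3, "y": 0, "z": 0, "twist": 0, "hand": 1},
    {"x": 0.5, "y": 0, "z": 0, "twist": 0, "hand": 1},
    {"x": 0.5, "y": 0, "z": 0, "twist": 0, "hand": 1},
    {"x": 0.5, "y": 0, "z": 0, "twist": 0, "hand": 1},
  ],
)

```text
t: 31.07
position: [0.4619, 0.1498, 0.2454]
eef_rot: [0.702, 0.712, -0.001, -0.001]
wrist_force: [0.3, -0.7, -1.7]
gripper_width: 0.0538
```

play_rows(
  steps=[
    {"x": 0, "y": 0.01, "z": 0.2, "twist": 0, "hand": 1},
    {"x": 0, "y": 0.01, "z": 0.45, "twist": 0, "hand": 1},
    {"x": 0, "y": 0.01, "z": 0.6, "twist": 0, "hand": 1},
    {"x": 0, "y": 0.01, "z": 0.6, "twist": 0, "hand": 1},
    {"x": 0, "y": 0.01, "z": 0.6, "twist": 0, "hand": 1},
  ],
)

```text
t: 31.48
position: [0.463, 0.1487, 0.1983]
eef_rot: [0.703, 0.711, -0.001, -0.001]
wrist_force: [0.3, 0.2, -2.5]
gripper_width: 0.0537
```

```bash
python3 - <<'E'
from h import *
crop(cap('scene'),'s22',240,100,140,110,5);s=bot.state();print(s['position'],s['wrist_force'],s['gripper_width'])
E
```

```text
[0.4635668  0.14887053 0.19935158] [ 0.40455214 -0.76083101 -2.2209365 ] 0.053913843432433745
```

View pics/s22.png

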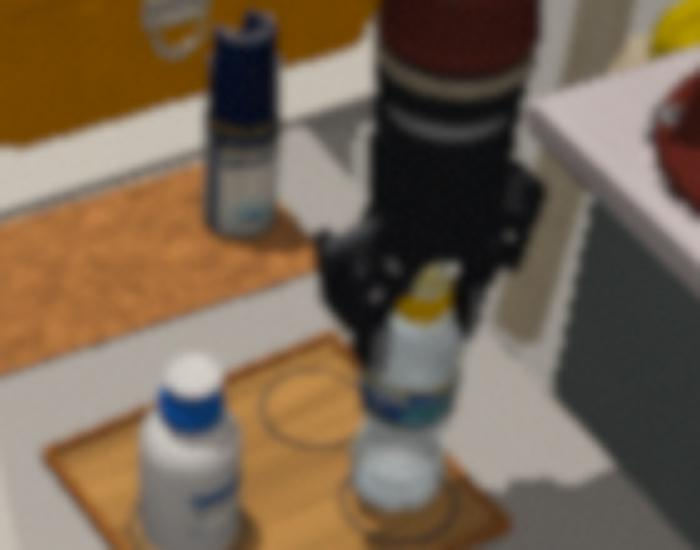

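play_rows(
  steps=[
    {"x": 0.02, "y": 0, "z": 0.07, "twist": 0, "hand": 1},
    {"x": 0.02, "y": 0, "z": 0.13, "twist": 0, "hand": 1},
    {"x": 0.02, "y": 0, "z": 0.13, "twist": 0, "hand": 1},
  ],
)

```text
t: 31.78
position: [0.4634, 0.1509, 0.1881]
eef_rot: [0.703, 0.711, -0.0, -0.0]
wrist_force: [-1.1, -1.1, -2.5]
gripper_width: 0.0538
```

play_rows(
  steps=[
    {"x": 0, "y": 0, "z": 0.02, "twist": 0, "hand": 1},
    {"x": 0, "y": 0, "z": 0.025, "twist": 0, "hand": 1},
    {"x": 0, "y": 0, "z": 0.025, "twist": 0, "hand": 1},
  ],
)

```text
t: 32.03
position: [0.4636, 0.1509, 0.1868]
eef_rot: [0.703, 0.711, 0.0, 0.0]
wrist_force: [0.5, 0.2, -2.9]
gripper_width: 0.0539
```

play_rows(
  steps=[
    {"x": 0, "y": 0, "z": 0.015, "twist": 0, "hand": 1},
    {"x": 0, "y": 0, "z": 0.025, "twist": 0, "hand": 1},
    {"x": 0, "y": 0, "z": 0.025, "twist": 0, "hand": 1},
  ],
)

```text
t: 32.28
position: [0.4641, 0.1509, 0.186]
eef_rot: [0.703, 0.711, 0.001, 0.001]
wrist_force: [-1.4, 0.1, 6.5]
gripper_width: 0.0534
```

Contact. Release the bottle, rise, and head for the spray can.

play_rows(
  steps=[
    {"x": 0, "y": 0, "z": 0, "twist": 0, "hand": 0.6},
    {"x": 0, "y": 0, "z": -0.01, "twist": 0, "hand": 0.2},
    {"x": 0, "y": 0, "z": -0.01, "twist": 0, "hand": 0},
    {"x": 0, "y": 0, "z": -0.01, "twist": 0, "hand": 0},
    {"x": 0, "y": 0, "z": -0.01, "twist": 0, "hand": 0},
  ],
)

```text
t: 32.7
position: [0.4636, 0.1509, 0.1855]
eef_rot: [0.703, 0.711, 0.0, 0.0]
wrist_force: [0.2, -0.2, 0.0]
gripper_width: 0.0856
```

play_rows(
  steps=[
    {"x": 0, "y": 0, "z": 0, "twist": 0, "hand": 0},
    {"x": 0, "y": 0, "z": -0.4, "twist": 0, "hand": 0},
    {"x": 0, "y": 0, "z": -0.8, "twist": 0, "hand": 0},
    {"x": 0, "y": 0, "z": -1, "twist": 0, "hand": 0},
    {"x": 0, "y": 0, "z": -1, "twist": 0, "hand": 0},
  ],
)

```text
t: 33.12
position: [0.465, 0.151, 0.2697]
eef_rot: [0.703, 0.711, 0.002, 0.002]
wrist_force: [-0.0, 0.3, 0.4]
gripper_width: 0.0849
```

play_rows(
  steps=[
    {"x": -0.4, "y": 0, "z": 0, "twist": 0, "hand": 0},
    {"x": -0.8, "y": 0, "z": 0, "twist": 0, "hand": 0},
    {"x": -1, "y": 0, "z": 0, "twist": 0, "hand": 0},
  ],
)

```text
t: 33.37
position: [0.4643, 0.0689, 0.2648]
eef_rot: [0.703, 0.711, -0.0, 0.0]
wrist_force: [-0.0, 0.3, 0.7]
gripper_width: 0.0851
```

play_rows(
  steps=[
    {"x": -0.4, "y": -0.1, "z": 0, "twist": 0, "hand": 0},
    {"x": -0.8, "y": -0.2, "z": 0, "twist": 0, "hand": 0},
    {"x": -1, "y": -0.25, "z": 0, "twist": 0, "hand": 0},
  ],
)

```text
t: 33.62
position: [0.4447, -0.0117, 0.2647]
eef_rot: [0.703, 0.711, -0.0, -0.0]
wrist_force: [0.5, -0.3, 0.4]
gripper_width: 0.0855
```

play_rows(
  steps=[
    {"x": -0.4, "y": -0.1, "z": 0, "twist": 0, "hand": 0},
    {"x": -0.8, "y": -0.3, "z": 0, "twist": 0, "hand": 0},
    {"x": -1, "y": -0.3, "z": 0, "twist": 0, "hand": 0},
    {"x": -1, "y": -0.3, "z": 0, "twist": 0, "hand": 0},
  ],
)

```text
t: 33.95
position: [0.4219, -0.0923, 0.2648]
eef_rot: [0.704, 0.71, -0.0, 0.0]
wrist_force: [0.2, 1.0, 0.0]
gripper_width: 0.0857
```

```bash
python3 - <<'E'
from h import *
crop(cap('scene'),'s23',220,100,160,120,5);s=bot.state();print(s['position'],s['wrist_force'],s['gripper_width'])
q=s['eef_rot'];print('yaw',2*np.degrees(np.arctan2(q[1],q[0]))-90)
crop(cap('top'),'t23',250,185,110,110,5)
E
```

```text
[ 0.42211975 -0.09085015  0.26483605] [ 0.24783493  0.26887902 -0.0675207 ] 0.08523794051105334
yaw 0.514815270816527
```

View pics/s23.png

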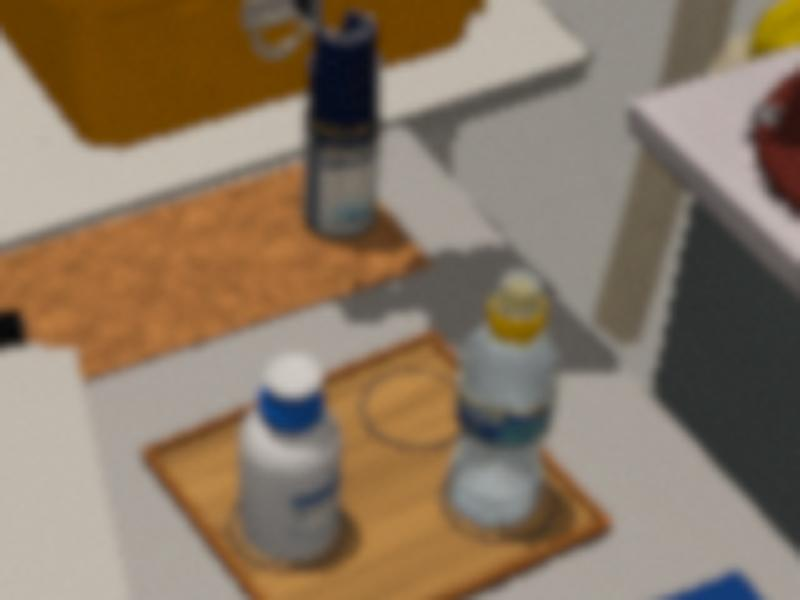

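View pics/t23.png

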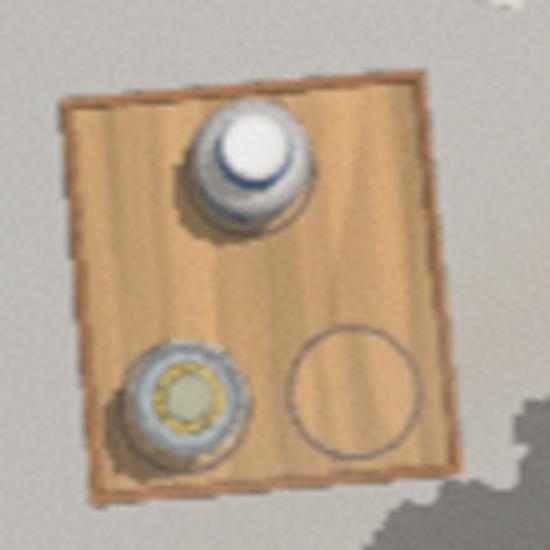

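play_rows(
  steps=[
    {"x": -0.3, "y": -0.02, "z": 0, "twist": 0, "hand": 0},
    {"x": -0.5, "y": -0.02, "z": 0, "twist": 0, "hand": 0},
    {"x": -0.5, "y": -0.02, "z": 0.3, "twist": 0, "hand": 0},
    {"x": -0.5, "y": -0.02, "z": 0.6, "twist": 0, "hand": 0},
    {"x": -0.5, "y": -0.02, "z": 0.6, "twist": 0, "hand": 0},
  ],
)

```text
t: 34.47
position: [0.4201, -0.1278, 0.213]
eef_rot: [0.702, 0.712, -0.0, -0.003]
wrist_force: [0.0, 0.9, -1.3]
gripper_width: 0.0855
```

play_rows(
  steps=[
    {"x": 0, "y": 0, "z": 0.2, "twist": 0, "hand": 0},
    {"x": 0, "y": 0, "z": 0.42, "twist": 0, "hand": 0},
    {"x": 0, "y": 0, "z": 0.42, "twist": 0, "hand": 0},
    {"x": 0, "y": 0, "z": 0.42, "twist": 0, "hand": 0},
  ],
)

```text
t: 34.8
position: [0.4213, -0.1287, 0.1842]
eef_rot: [0.702, 0.712, -0.0, -0.001]
wrist_force: [0.2, 0.0, 0.0]
gripper_width: 0.0856
```

play_rows(
  steps=[
    {"x": -0.015, "y": 0, "z": 0.02, "twist": 0, "hand": 0},
    {"x": -0.015, "y": 0, "z": 0.02, "twist": 0, "hand": 0.5},
    {"x": -0.015, "y": 0, "z": 0.02, "twist": 0, "hand": 1},
    {"x": -0.015, "y": 0, "z": 0.02, "twist": 0, "hand": 1},
    {"x": -0.015, "y": 0, "z": 0.02, "twist": 0, "hand": 1},
  ],
)

```text
t: 35.22
position: [0.4216, -0.1311, 0.1833]
eef_rot: [0.703, 0.711, 0.0, 0.001]
wrist_force: [-1.5, -1.1, 2.5]
gripper_width: 0.0449
```

play_rows(
  steps=[
    {"x": 0, "y": 0, "z": 0, "twist": 0, "hand": 1},
    {"x": 0, "y": 0, "z": -0.4, "twist": 0, "hand": 1},
    {"x": 0, "y": 0, "z": -0.8, "twist": 0, "hand": 1},
    {"x": 0, "y": 0, "z": -0.8, "twist": 0, "hand": 1},
    {"x": 0, "y": 0, "z": -0.8, "twist": 0, "hand": 1},
  ],
)

```text
t: 35.63
position: [0.4221, -0.1314, 0.248]
eef_rot: [0.703, 0.711, 0.0, 0.002]
wrist_force: [0.6, 0.4, -1.7]
gripper_width: 0.0446
```

```bash
python3 - <<'E'
from h import *
crop(cap('scene'),'s24',220,60,160,120,5);s=bot.state();print(s['position'],s['wrist_force'],s['gripper_width'])
E
```

```text
[ 0.42155778 -0.1310073   0.2464568 ] [-0.7030549   0.51176016 -2.97560912] 0.04446417677091906
```

View pics/s24.png

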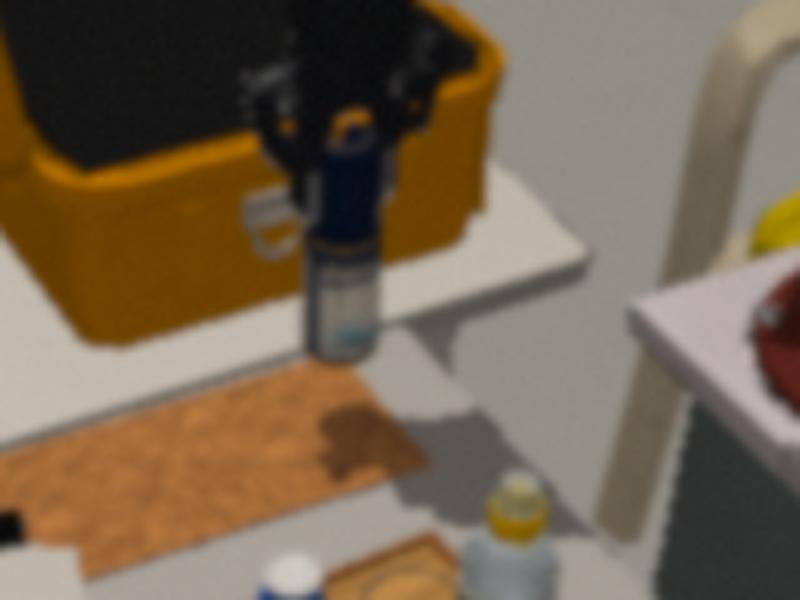

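play_rows(
  steps=[
    {"x": 0.4, "y": 0.1, "z": 0, "twist": 0, "hand": 1},
    {"x": 0.8, "y": 0.2, "z": 0, "twist": 0, "hand": 1},
    {"x": 1, "y": 0.3, "z": 0, "twist": 0, "hand": 1},
  ],
)

```text
t: 35.93
position: [0.4437, -0.0481, 0.2447]
eef_rot: [0.703, 0.711, -0.0, -0.001]
wrist_force: [0.0, -0.2, -1.4]
gripper_width: 0.0444
```

play_rows(
  steps=[
    {"x": 0.4, "y": 0.1, "z": 0, "twist": 0, "hand": 1},
    {"x": 0.8, "y": 0.2, "z": 0, "twist": 0, "hand": 1},
    {"x": 1, "y": 0.3, "z": 0, "twist": 0, "hand": 1},
  ],
)

```text
t: 36.18
position: [0.4667, 0.0327, 0.2446]
eef_rot: [0.702, 0.712, -0.0, -0.001]
wrist_force: [-0.3, 0.2, -1.5]
gripper_width: 0.0443
```

play_rows(
  steps=[
    {"x": 0.2, "y": 0, "z": 0, "twist": 0, "hand": 1},
    {"x": 0.35, "y": 0, "z": 0.2, "twist": 0, "hand": 1},
    {"x": 0.35, "y": 0, "z": 0.5, "twist": 0, "hand": 1},
    {"x": 0.35, "y": 0, "z": 0.6, "twist": 0, "hand": 1},
    {"x": 0.35, "y": 0, "z": 0.6, "twist": 0, "hand": 1},
  ],
)

```text
t: 36.6
position: [0.4651, 0.0581, 0.1948]
eef_rot: [0.703, 0.711, -0.002, -0.002]
wrist_force: [-0.2, 0.0, -0.6]
gripper_width: 0.0444
```

```bash
python3 - <<'E'
from h import *
crop(cap('scene'),'s25',240,100,140,110,5);s=bot.state();print(s['position'],s['wrist_force'],s['gripper_width'])
E
```

```text
[0.46595619 0.05769151 0.19669178] [ 0.25552881 -0.04208127 -2.07831722] 0.04493068056479893
```

View pics/s25.png

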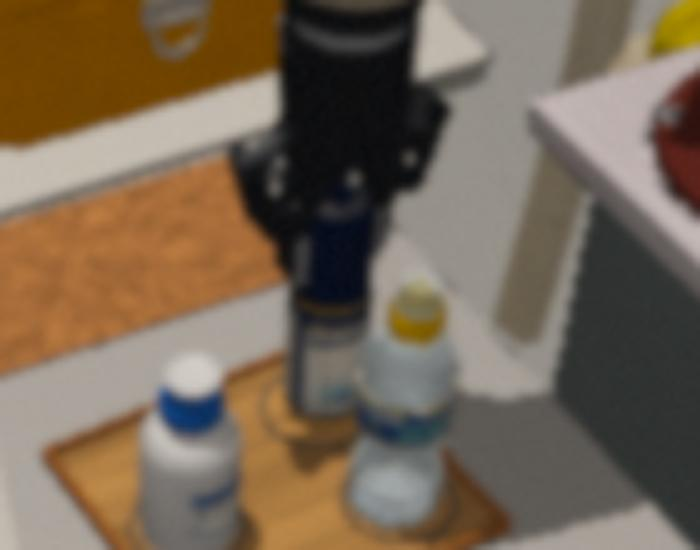

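play_rows(
  steps=[
    {"x": 0, "y": 0.015, "z": 0.06, "twist": 0, "hand": 1},
    {"x": 0, "y": 0.015, "z": 0.12, "twist": 0, "hand": 1},
    {"x": 0, "y": 0.015, "z": 0.12, "twist": 0, "hand": 1},
  ],
)

```text
t: 36.9
position: [0.4684, 0.0574, 0.1884]
eef_rot: [0.703, 0.711, 0.0, -0.0]
wrist_force: [0.5, 0.7, -1.9]
gripper_width: 0.0447
```

play_rows(
  steps=[
    {"x": 0, "y": 0, "z": 0.02, "twist": 0, "hand": 1},
    {"x": 0, "y": 0, "z": 0.025, "twist": 0, "hand": 1},
    {"x": 0, "y": 0, "z": 0.025, "twist": 0, "hand": 1},
  ],
)

```text
t: 37.15
position: [0.4684, 0.0576, 0.1869]
eef_rot: [0.703, 0.711, 0.0, 0.0]
wrist_force: [-0.2, 0.0, -2.1]
gripper_width: 0.0446
```

play_rows(
  steps=[
    {"x": 0, "y": 0, "z": 0.02, "twist": 0, "hand": 1},
    {"x": 0, "y": 0, "z": 0.025, "twist": 0, "hand": 1},
    {"x": 0, "y": 0, "z": 0.025, "twist": 0, "hand": 1},
  ],
)

```text
t: 37.4
position: [0.4686, 0.0577, 0.1853]
eef_rot: [0.703, 0.711, 0.0, 0.0]
wrist_force: [-1.4, 0.3, 3.6]
gripper_width: 0.0446
```

play_rows(
  steps=[
    {"x": 0, "y": 0, "z": 0.01, "twist": 0, "hand": 1},
    {"x": 0, "y": 0, "z": 0, "twist": 0, "hand": 0.6},
    {"x": 0, "y": 0, "z": 0, "twist": 0, "hand": 0.2},
    {"x": 0, "y": 0, "z": 0, "twist": 0, "hand": 0},
    {"x": 0, "y": 0, "z": 0, "twist": 0, "hand": 0},
  ],
)

```text
t: 37.82
position: [0.4683, 0.0578, 0.1845]
eef_rot: [0.703, 0.711, 0.0, -0.0]
wrist_force: [0.7, -0.5, 0.6]
gripper_width: 0.0787
```

play_rows(
  steps=[
    {"x": 0, "y": 0, "z": 0, "twist": 0, "hand": 0},
    {"x": 0, "y": 0, "z": -0.4, "twist": 0, "hand": 0},
    {"x": 0, "y": 0, "z": -0.8, "twist": 0, "hand": 0},
    {"x": 0, "y": 0, "z": -1, "twist": 0, "hand": 0},
    {"x": 0, "y": 0, "z": -1, "twist": 0, "hand": 0},
  ],
)

```text
t: 38.23
position: [0.4697, 0.0575, 0.2688]
eef_rot: [0.703, 0.711, 0.002, 0.002]
wrist_force: [0.4, 0.2, 0.1]
gripper_width: 0.0853
```

play_rows(
  steps=[
    {"x": -0.4, "y": 0, "z": -0.4, "twist": 0, "hand": 0},
    {"x": -0.8, "y": 0, "z": -0.4, "twist": 0, "hand": 0},
    {"x": -1, "y": 0, "z": -0.4, "twist": 0, "hand": 0},
  ],
)

```text
t: 38.48
position: [0.4697, -0.0247, 0.2976]
eef_rot: [0.703, 0.711, 0.0, 0.001]
wrist_force: [0.7, -0.6, -0.6]
gripper_width: 0.0855
```

play_rows(
  steps=[
    {"x": -0.4, "y": 0, "z": 0, "twist": 0, "hand": 0},
    {"x": -0.8, "y": 0, "z": 0, "twist": 0, "hand": 0},
    {"x": -1, "y": 0, "z": 0, "twist": 0, "hand": 0},
    {"x": -1, "y": 0, "z": 0, "twist": 0, "hand": 0},
  ],
)

```text
t: 38.82
position: [0.47, -0.105, 0.2954]
eef_rot: [0.704, 0.71, -0.0, -0.0]
wrist_force: [1.5, 0.4, -0.9]
gripper_width: 0.0857
```

```bash
python3 - <<'E'
from h import *
s=cap('scene','full26');c=cap('top');crop(c,'t26',180,180,180,130,4);crop(s,'s26',240,120,120,90,6)
b=bot.state();print(b['t'],b['position'],b['wrist_force'])
E
```

```text
38.9167 [ 0.46993015 -0.10248832  0.29577979] [-1.31322508 -0.04021906  0.21412988]
```

View pics/t26.png

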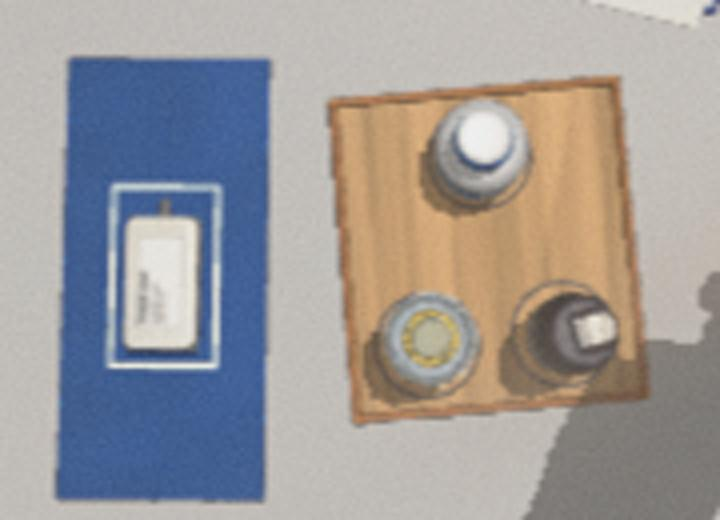

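View pics/s26.png

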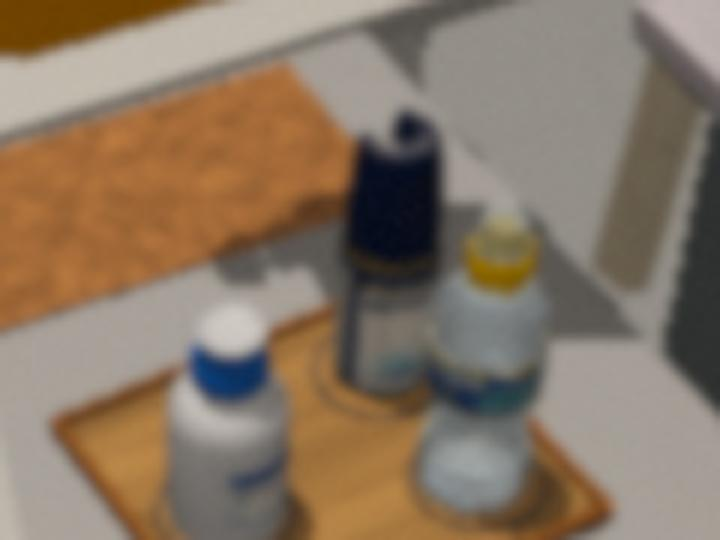

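View pics/full26.png

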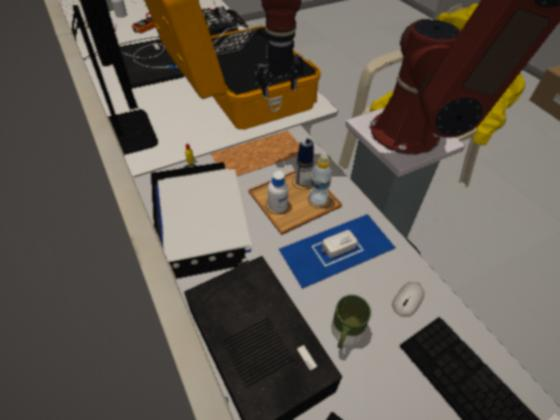

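```bash
python3 - <<'E'
from workcell import bot
print(bot.sign_off())
E
```

```text
the job is handed in; nothing more can be done
None
```

The job is done and handed in at about 39 s of robot time. I stood all three containers on the cork mat, then laid the power supply in the white outline. After that I put each container back on its own ring: dispenser at the back, water bottle front left, spray can front right.

**Last checks, all from the camera images:**
- **Power supply:** it lies lengthwise inside the outline, cable stub included, within about 0.5° of the outline's direction.
- **Containers:** all three stand upright with their feet inside their rings. The spray can shows no visible shift from its first place, and the dispenser is about 2 mm off.
- **Water bottle:** it stands about 3–4 mm off its original spot. I left it there because its foot is still inside the ring.
- **Other things and the arm:** the mouse and the glue pot look untouched in the last scene view. I did not check the tape roll separately. The gripper was open and well clear of everything at hand-in.

On the way to the cork mat, the bottle slipped slightly in the grip, because the fingers held it at its taper. It was set down upright, and I gripped it lower for the return. The highest wrist force shown at the end of any move was about 24 N, well under the 120 N limit.

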